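# Put the silicone moulds away with their castings in

### The job

Silicone moulds keep their shape in storage only with a casting inside, so lay each of the three plaster castings in front of the robot flat and fully home in the mould whose cavity has its shape. Then shut the green and the pink mould with the cover of the same colour, its end notches over the brass pins so that it sits flat and fully down on the mould; the blue mould stays open. Leave the cup and the pigment jar standing where they are.

Things in the scene. Friction and masses are not known exactly. Their poses are not given: they have to be found in the camera images.
- casting_square_mid (a point): square plaster casting, pale beige, loose, 48 x 48 mm (x by y), 20 mm high, with slightly slanting sides, broad face down, about 60 g. This point is its centre, 10 mm above its underside; z is up. Grip it across x or y; it is the same after any quarter turn (in its mould there is more room for fingers across the mould's x, away from the pins).
- casting_bar_mid (a point): slim bar-shaped plaster casting, pale beige, loose, 30 x 60 mm (x by y), 14 mm high, with slightly slanting sides, broad face down, about 60 g. This point is its centre, 7 mm above its underside; z is up. Grip it across x, its short side.
- casting_oblong_mid (a point): oblong plaster casting, pale beige, loose, 40 x 55 mm (x by y), 16 mm high, with slightly slanting sides, broad face down, about 60 g. This point is its centre, 8 mm above its underside; z is up. Grip it across x, its short side.
- mould_green_cavity (a point): green silicone mould 82 x 112 mm (x by y), heavy, loose, on a ply board 3 mm wider all round. Cavity in its middle 54 x 54 mm at the floor, 62 x 62 at the mouth, 7 deep. Point: centre of the cavity floor, 14 mm above the bench, 7 below the mould's top; z up. Two brass bullet-nosed pins, 9 mm thick, 19 high, on its top at y = +-46 mm. Square cavity; its casting stands 13 mm proud.
- mould_pink_cavity (a point): salmon-pink silicone mould 66 x 124 mm (x by y), heavy, loose, on a ply board 3 mm wider all round. Cavity in its middle 36 x 66 mm at the floor, 44 x 74 at the mouth, 7 deep. Point: centre of the cavity floor, 14 mm above the bench, 7 below the mould's top; z up. Two brass bullet-nosed pins, 9 mm thick, 19 high, on its top at y = +-52 mm. Narrow cavity; its casting stands 7 mm proud.
- mould_blue_cavity (a point): blue silicone mould 82 x 98 mm (x by y), heavy, loose, on a ply board 3 mm wider all round. Cavity in its middle 46 x 61 mm at the floor, 54 x 69 at the mouth, 7 deep. Point: centre of the cavity floor, 14 mm above the bench, 7 below the mould's top; z up. Open mould: no pins, no cover. Oblong cavity; its casting stands 9 mm proud.
- cover_green_grip (a point): loose cover of the green mould, 0.3 kg, 82 x 112 mm (x by y), 24 thick, hollow side down, with a ply batten on top to lift it by: 20 (x) x 64 (y) x 22.5 mm high. Point: middle of the batten, 35.25 mm above the cover's underside; z up. Each short end has an open 16 mm notch, rounded about y = +-46 mm, for a pin. Hollow 64 x 64 x 17 deep. Same after half a turn.
- cover_pink_grip (a point): loose cover of the salmon-pink mould, 0.3 kg, 66 x 124 mm (x by y), 18 thick, hollow side down, with a ply batten on top to lift it by: 20 (x) x 64 (y) x 22.5 mm high. Point: middle of the batten, 29.25 mm above the cover's underside; z up. Each short end has an open 16 mm notch, rounded about y = +-52 mm, for a pin. Hollow 46 x 76 x 11 deep. Same after half a turn.
- cup: bystander: pink-stained plastic cup, open, 94 mm across, 83 mm high, loose, standing behind the work; origin at the centre of its underside
- pigment_jar: bystander: small jar with a yellow lid and a red label, 45 mm across, 100 mm high, loose, standing behind the work; origin at the centre of its underside
There are look-alikes about, which are no part of the job. What is shaped like the part that bears mould_pink_cavity but red is not meant.

How it is judged:
By the outcome, as a careful person would: the job done as asked, in the order asked, and still so for the second after the job is handed in, with the robot touching nothing.
It also fails if it takes over 109 s, if anything falls off the work surface, if the arm or the gripper's body presses on something with over 40 N, if the wrist force passes 120 N, or if a joint passes its speed limit or range.

### The arm

A 6-joint arm with a two-finger parallel gripper is mounted at the origin on a cart in front of the work surface, level with it; the furniture and walls round the work are solid. World frame = base frame: x ahead of the robot, y to its left, z up, the work surface at z = 0. Lengths are in m, angles in degrees, forces in N, time in s.
With the tool pointing down it reaches from about 0.35 to 0.875 m from the base axis. Payload 4.2 kg.
Tool frame: the origin (TCP) lies midway between the tips of the shut fingers; the grasp point (between the pads) lies 19 mm behind it (hold_point_z is the z of the grasp point in the tool frame, in m); z points along the fingers, y is the direction in which the jaws open and shut (so a half turn about z gives the same grasp; the last joint's range is limited). The gripper opens to 87 mm and grips with 3 to 60 N. Pads are 19 mm wide; open, the fingers measure 117 mm over their backs; the gripper's body (75 mm by 190 mm) begins 51 mm behind the grasp point.
Start: joints at [81.051, 22.042, 0.453, 0, -68.411, -14.817], TCP at [0.252, 0.572, 0.223] pointing down, gripper open.
Joint ranges: [-179.83, 179.83], [-69.29, 118.12], [-61.27, 80.66], [-181.25, 117.63], [-171.15, -9.14], [-177.46, 177.46]. Speed limits (degrees/s): [159.86, 159.86, 180, 180, 180, 180].

### API

Orientations are given as a 3x3 rotation matrix whose columns are the frame's x, y, z axes.
In Python, from station import * gives the robot as it stands. The module is installed in compiled form; this text tells all that it offers.
- The arm moves only by the tool jog_arm, never from a script. Its argument "moves" is a list of rows, each a list of 7 numbers: the closure, from -1 (fully open) to 1 (shut), then the shift along the tool's x, y, z in m, then the turn, a rotation vector about the tool's x, y, z in rad. In form: [[gripper, x, y, z, wx, wy, wz], ...]. A call has exactly 10 rows; each row is the pose to reach, as a shift and turn from the pose commanded when the call began, along the tool's axes at that moment; what a row does not reach only later rows make up. A row lasts 1/12 s, in which the tool goes at most 41.7 mm and 7.16 degrees, less where a joint would pass 70% of its speed; a pose out of reach is approached as far as the arm can. A call with a gripper value outside its range is refused whole. The fingers move at their own pace and stop on an object; the grip force is fixed at half the most. Time passes only in rows, so rows that repeat a pose let the fingers close, or fill a call up. It gives the time, the measured TCP pose, the force and the opening at its end, in the units of the state.
- sense(): the state, without advancing time (a new reading comes with each control period).
- capture(name): name is "scene" or "top" or "wrist"; returns a dict with "frame" (400x640x3 uint8, red, green, blue), "fov_y" (degrees; the focal length in pixels is half the picture's height over the tangent of half this angle, whatever the lens; pixels are square), "cx", "cy" (the principal point, pixels), "world_from_camera" (4x4, takes a point from camera to world coordinates). Camera axes: x right, y down, z forward; pixel columns grow to the right and rows downward; lengths in m; the calibration is good to about 2 mm. A picture is of the moment at which its call begins. There is no depth.
- finish_job(): hands the job in, once; it reports no verdict.
The state is a dict: "time_s": time; "joints": joint angles; "joint_velocities": joint speeds; "effort": joint torques, N m; "tcp_pos": TCP position; "ee_rot": TCP orientation; "wrist_force": force on the tool from outside, world axes, zero at the start; "moment": the same for the moment, N m; "gripper_width": opening from 0.0 (shut) to 1.0 (fully open).
Only numpy, scipy, OpenCV 4.12 (cv2) and the standard library are available. Lean on these libraries where they do the work, as an engineer would, in place of code of your own. Each camera call takes 0.05 s, during which the arm holds its last target.

## Working session

There is one attempt and no reset: what is moved stays moved. The work goes in short steps, Python scripts to look and compute and a tool call to move; the robot and the scene stay as the last step left them, time stands still between calls to the robot, and variables do not carry over. Pictures are saved under pics/ and viewed, and the job is handed in when it is done.

Besides the shell and the picture viewer there is one more tool, called after "Call:" in YAML: its name, and indented under it one key for each argument. jog_arm: Moves the arm, as the interface text tells. Its arguments: {"type":"object","properties":{"moves":{"type":"array"}},"required":["moves"]}

```bash
mkdir -p pics; python3 - <<'E'
from station import *
import cv2
s=sense();print(s)
for n in ["scene","top","wrist"]:
    c=capture(n);cv2.imwrite(f"pics/{n}0.png",c["frame"][:,:,::-1]);print(n,c["fov_y"],c["cx"],c["cy"],c["world_from_camera"])
E
```

```text
{'time_s': 0.0, 'joints': array([ 8.10507437e+01,  2.20910217e+01,  3.80501055e-01, -3.08451967e-02,
       -6.84107142e+01, -1.48178159e+01]), 'joint_velocities': array([-0.06263325,  0.06010945, -0.05120469,  0.01740945, -0.0026522 ,
        0.0269094 ]), 'effort': array([ 4.54885640e-04, -3.90663671e+01,  1.87404585e+01,  4.21973571e+00,
        1.09541687e-02, -1.95192233e-04]), 'tcp_pos': array([0.25160612, 0.57146322, 0.22145698]), 'ee_rot': array([[ 9.15111394e-01, -4.03200271e-01, -8.23636476e-04],
       [-4.03201108e-01, -9.15109183e-01, -2.01226661e-03],
       [ 5.76291420e-05,  2.17353925e-03, -9.99997636e-01]]), 'wrist_force': array([ 0.405571  ,  0.08225524, -0.89667461]), 'moment': array([ 0.02063513,  0.023149  , -0.0513272 ]), 'gripper_width': 1.000045043765443}
scene 46.87902548173989 326.576012194572 197.83772344148417 [[ 0.38578745 -0.65023633  0.65449275 -0.54959091]
 [-0.92255513 -0.26593197  0.27959295 -0.65783718]
 [-0.00775095 -0.71166909 -0.70247208  1.26212477]
 [ 0.          0.          0.          1.        ]]
top 49.58080559344651 319.6784934518828 201.23363607164117 [[ 0.0108164  -0.99566025  0.09243197  0.40758932]
 [-0.99987425 -0.00969735  0.01254735 -0.20045134]
 [-0.01159655 -0.09255606 -0.99563994  1.3912491 ]
 [ 0.          0.          0.          1.        ]]
wrist 68.86106898007944 315.71961159810644 200.58240743649674 [[-0.40387354 -0.87069218 -0.28068004  0.32930772]
 [-0.91481161  0.3852058   0.12139277  0.53822309]
 [ 0.00242384  0.30579669 -0.95209375  0.38328176]
 [ 0.          0.          0.          1.        ]]
```

View pics/scene0.png

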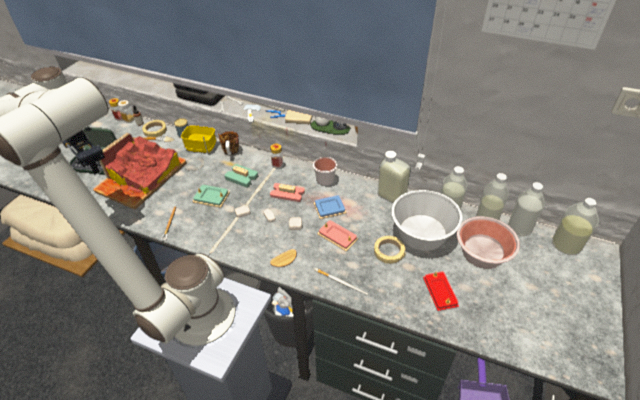

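View pics/top0.png

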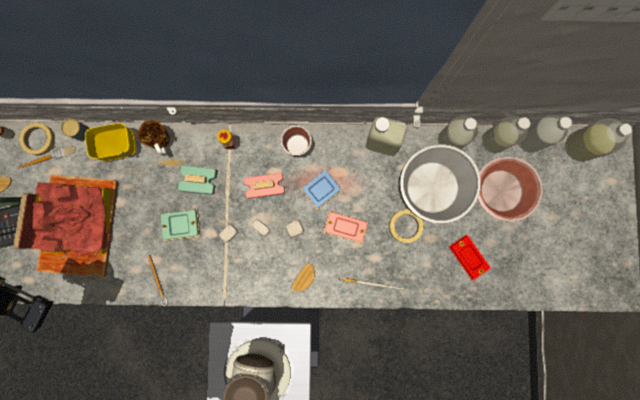

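View pics/wrist0.png

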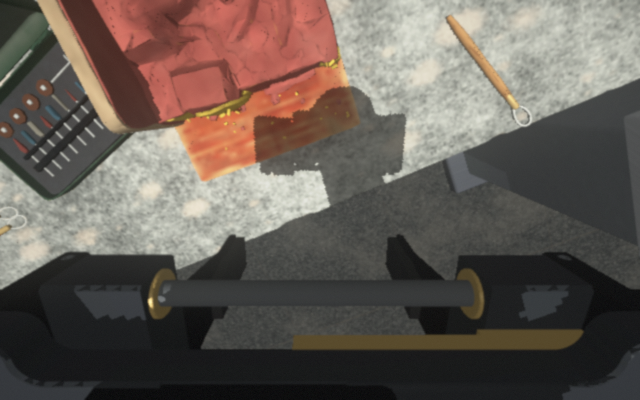

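```bash
cat > h.py <<'E'
from station import *
import numpy as np, cv2
from scipy.spatial.transform import Rotation as R
def cam(n,save=None):
    c=capture(n); c["f"]=200/np.tan(np.radians(c["fov_y"]/2)); 
    if save: cv2.imwrite(f"pics/{save}.png",c["frame"][:,:,::-1]); np.savez(f"pics/{save}.npz",**c)
    return c
def load(s): 
    d=np.load(f"pics/{s}.npz"); return {k:d[k] for k in d.files}
def crop(c,x0,y0,x1,y1,k,name):
    im=cv2.resize(c["frame"][y0:y1,x0:x1,::-1],None,fx=k,fy=k,interpolation=cv2.INTER_CUBIC)
    cv2.imwrite(f"pics/{name}.png",im)
def ray(c,u,v,z):
    T=c["world_from_camera"]; d=T[:3,:3]@np.array([(u-c["cx"])/c["f"],(v-c["cy"])/c["f"],1.]); o=T[:3,3]
    return o+d*(z-o[2])/d[2]
def proj(c,p):
    T=c["world_from_camera"]; q=T[:3,:3].T@(np.asarray(p,float)-T[:3,3]); return np.array([c["cx"]+c["f"]*q[0]/q[2],c["cy"]+c["f"]*q[1]/q[2]])
def go(p,yaw=None,s=None):
    """print tool-frame shift and turn from the current pose to TCP p, tool down, tool y axis at world yaw deg (mod 180)"""
    s=s or sense(); Rc=s["ee_rot"]; d=Rc.T@(np.asarray(p)-s["tcp_pos"])
    if yaw is None: y=Rc[:,1]; yaw=np.degrees(np.arctan2(y[1],y[0]))
    best=None
    for k in (0,180):
        a=np.radians(yaw+k); Y=np.array([np.cos(a),np.sin(a),0]); Z=np.array([0,0,-1.]); X=np.cross(Y,Z)
        w=R.from_matrix(Rc.T@np.column_stack([X,Y,Z])).as_rotvec()
        if best is None or np.linalg.norm(w)<np.linalg.norm(best): best=w
    print("shift",d.round(4),"turn",best.round(4),"norm",np.linalg.norm(d).round(3),"j6",s["joints"][5].round(1))
E
python3 - <<'E'
from h import *
c=cam("top","t1"); crop(c,150,120,380,310,3.4,"t1c")
E
```

```text
(no output)
```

View pics/t1c.png

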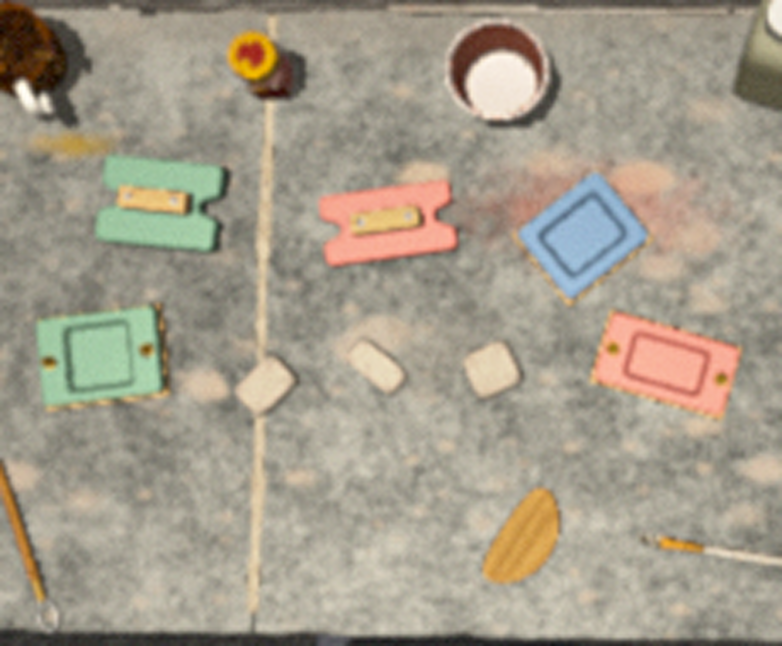

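```bash
python3 - <<'E'
from h import *
c=load("t1")
P={"gm":(99,356,.021),"gcov":(153,200,.046),"pcov":(386,220,.04),"bm":(583,236,.021),"pm":(667,364,.021),"castL":(266,384,.018),"castM":(376,366,.014),"castR":(493,369,.018),"cup":(498,72,.07),"jar":(253,53,.1)}
for n,(u,v,z) in P.items(): print(n,ray(c,150+u/3.4,120+v/3.4,z).round(3))
go([.45,0.0,.30],90)
E
```

```text
gm [0.456 0.262 0.021]
gcov [0.599 0.209 0.046]
pcov [ 0.584 -0.006  0.04 ]
bm [ 0.573 -0.188  0.021]
pm [ 0.454 -0.268  0.021]
castL [0.431 0.106 0.018]
castM [0.449 0.004 0.014]
castR [ 0.447 -0.106  0.018]
cup [ 0.717 -0.11   0.07 ]
jar [0.725 0.108 0.1  ]
shift [ 0.4119  0.4434 -0.0775] turn [ 1.300e-03  2.000e-04 -4.149e-01] norm 0.61 j6 -14.8
```

```bash
python3 - <<'E'
from h import *
go([.38,0.0,.30],90)
E
```

```text
shift [ 0.3478  0.4716 -0.0775] turn [ 1.300e-03  2.000e-04 -4.149e-01] norm 0.591 j6 -14.8
```

Call:
jog_arm:
  moves:
    - [-1,0.03,0.03,-0.005,0,0,-0.04]
    - [-1,0.06,0.06,-0.01,0,0,-0.08]
    - [-1,0.09,0.09,-0.02,0,0,-0.12]
    - [-1,0.12,0.12,-0.03,0,0,-0.16]
    - [-1,0.14,0.15,-0.04,0,0,-0.2]
    - [-1,0.16,0.18,-0.05,0,0,-0.24]
    - [-1,0.18,0.21,-0.06,0,0,-0.28]
    - [-1,0.2,0.24,-0.07,0,0,-0.32]
    - [-1,0.22,0.27,-0.075,0,0,-0.36]
    - [-1,0.24,0.3,-0.0775,0,0,-0.4]

```text
time_s: 1.03
tcp_pos: [0.3506, 0.1991, 0.3011]
ee_rot: [[1.0, -0.012, 0.001], [-0.012, -1.0, 0.002], [0.001, -0.002, -1.0]]
wrist_force: [0.9, 0.6, 0.2]
gripper_width: 0.999
```

```bash
python3 - <<'E'
from h import *
print(sense()["tcp_pos"]);go([.38,0.0,.30],90)
E
```

```text
[0.35061361 0.19912872 0.30108382]
shift [0.0318 0.1988 0.0008] turn [-0.0017 -0.0015 -0.0121] norm 0.201 j6 36.4
```

```bash
python3 - <<'E'
from h import *
c=cam("wrist","w1")
E
```

```text
(no output)
```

View pics/w1.png

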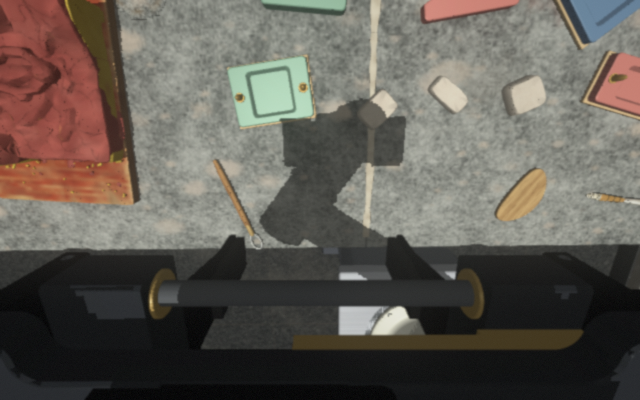

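Call:
jog_arm:
  moves:
    - [-1,0.005,0.03,0,0,0,-0.01]
    - [-1,0.01,0.07,0,0,0,-0.012]
    - [-1,0.015,0.11,0,0,0,-0.012]
    - [-1,0.02,0.15,0,0,0,-0.012]
    - [-1,0.025,0.18,0,0,0,-0.012]
    - [-1,0.03,0.21,0,0,0,-0.012]
    - [-1,0.03,0.24,0,0,0,-0.012]
    - [-1,0.03,0.27,0,0,0,-0.012]
    - [-1,0.03,0.29,0,0,0,-0.012]
    - [-1,0.03,0.3,0,0,0,-0.012]

```text
time_s: 1.92
tcp_pos: [0.3756, -0.1017, 0.2999]
ee_rot: [[1.0, -0.006, -0.001], [-0.006, -1.0, -0.0], [-0.001, 0.0, -1.0]]
wrist_force: [-0.1, -0.5, -0.1]
gripper_width: 1.0
```

```bash
python3 - <<'E'
from h import *
c=cam("wrist","w2")
E
```

```text
(no output)
```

View pics/w2.png

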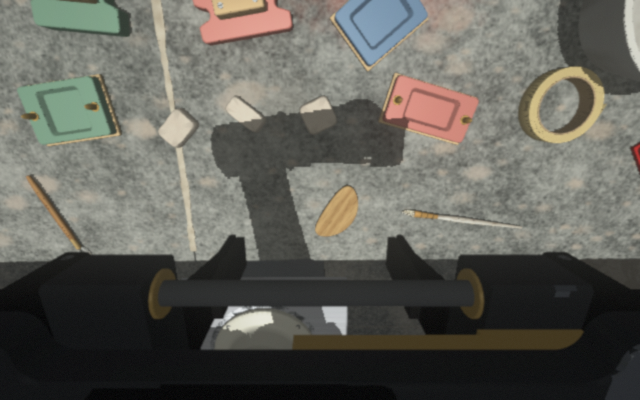

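```bash
python3 - <<'E'
from h import *
c=load("w2"); crop(c,150,70,490,150,2.35,"a"); d=load("w1"); crop(d,220,40,560,130,2.35,"b")
cv2.imwrite("pics/ab.png",np.vstack([cv2.imread("pics/a.png"),cv2.imread("pics/b.png")]))
E
```

```text
(no output)
```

View pics/ab.png

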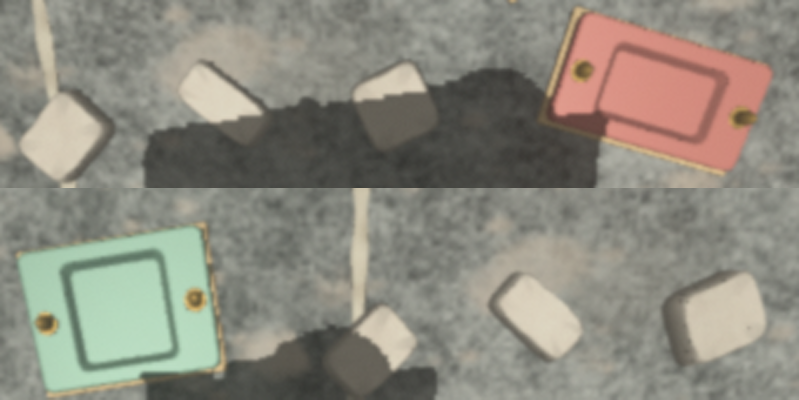

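```bash
python3 - <<'E'
from h import *
c=load("w2"); d=load("w1")
crop(d,220,45,320,135,6,"g"); crop(c,375,60,485,150,6,"p"); crop(c,325,0,435,75,6,"b")
E
```

```text
(no output)
```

View pics/g.png

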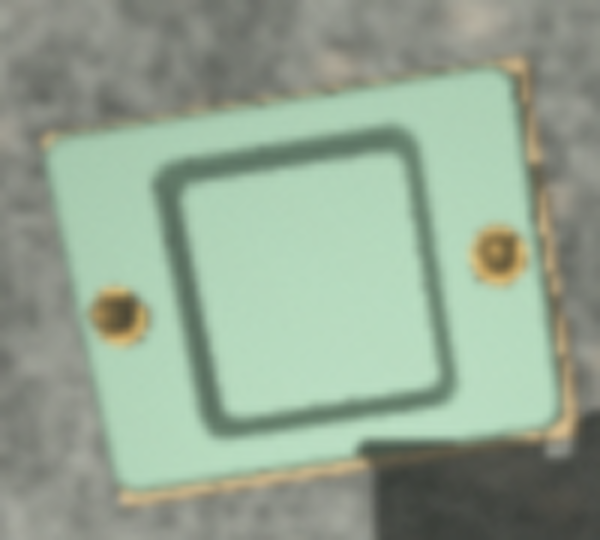

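View pics/p.png

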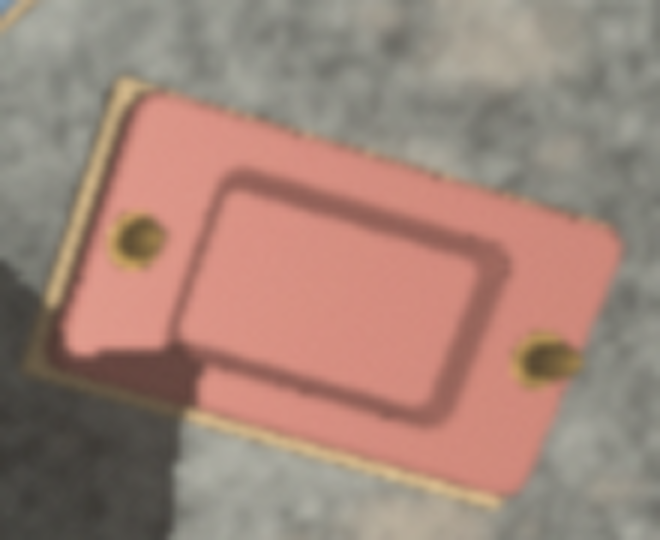

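View pics/b.png

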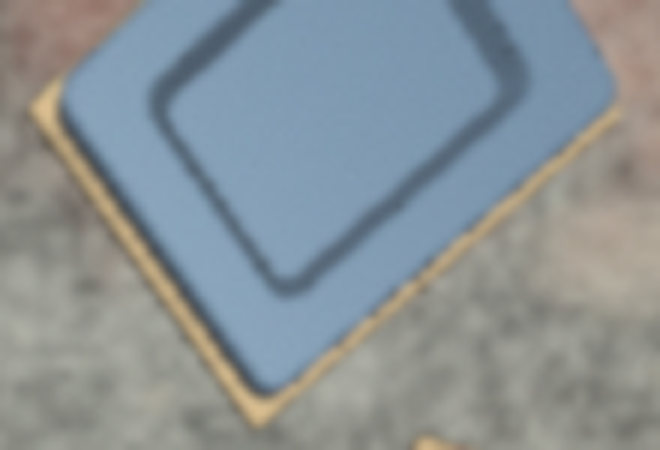

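```bash
cat >> h.py <<'E'
from scipy.optimize import least_squares
def fit(obs,x0):
    """obs: list of (cam, [(u,v)...], [(lx,ly,z)...]) -> x,y,yaw(deg of object's x axis)"""
    def r(q):
        a=np.radians(q[2]);o=[]
        for c,uv,pts in obs:
            for (u,v),(lx,ly,z) in zip(uv,pts):
                w=[q[0]+lx*np.cos(a)-ly*np.sin(a),q[1]+lx*np.sin(a)+ly*np.cos(a),z]; o+=list(proj(c,w)-[u,v])
        return o
    s=least_squares(r,x0,x_scale=[.01,.01,1]); print("fit",s.x.round(4),"rms px",np.sqrt(np.mean(s.fun**2)).round(2)); return s.x
def sc(p,x0,y0,k): return [(x0+(u+.5)/k-.5,y0+(v+.5)/k-.5) for u,v in p]
def rect(w,h,z): # order: +x+y (image TL when camera x=-y world), +x-y, -x-y, -x+y
    return [(w/2,h/2,z),(w/2,-h/2,z),(-w/2,-h/2,z),(-w/2,h/2,z)]
E
python3 - <<'E'
from h import *
c=load("w2"); d=load("w1")
top=sc([(42,142),(513,62),(567,428),(120,495)],220,45,6); m=sc([(150,165),(412,122),(460,395),(210,440)],220,45,6); f=sc([(178,185),(405,148),(443,385),(222,420)],220,45,6)
fit([(d,top,rect(.082,.112,.021))],[.45,.26,0]);fit([(d,m,rect(.062,.062,.021))],[.45,.26,0]);fit([(d,f,rect(.054,.054,.014))],[.45,.26,0])
fit([(d,top,rect(.082,.112,.021)),(d,m,rect(.062,.062,.021)),(d,f,rect(.054,.054,.014))],[.45,.26,0])
top=sc([(138,85),(630,232),(515,502),(55,350)],375,60,6); m=sc([(222,168),(515,255),(440,430),(170,345)],375,60,6)
fit([(c,top,rect(.066,.124,.021))],[.45,-.26,0]);fit([(c,m,rect(.044,.074,.021))],[.45,-.26,0])
fit([(c,top,rect(.066,.124,.021)),(c,m,rect(.044,.074,.021))],[.45,-.26,0])
go([.40,-.106,.17],90)
E
```

```text
fit [0.4559 0.2619 7.7554] rms px 0.48
fit [0.4568 0.2623 8.4146] rms px 0.21
fit [0.4564 0.2624 7.485 ] rms px 0.25
fit [0.4564 0.2622 7.8616] rms px 0.43
fit [  0.456   -0.2674 -16.2274] rms px 1.02
fit [  0.4549  -0.2678 -15.7915] rms px 0.85
fit [  0.4555  -0.2676 -16.1154] rms px 0.99
shift [0.0245 0.0038 0.1298] turn [ 0.0005  0.0008 -0.0062] norm 0.132 j6 80.6
```

Call:
jog_arm:
  moves:
    - [-1,0.003,0.001,0.02,0,0,0]
    - [-1,0.006,0.002,0.04,0,0,0]
    - [-1,0.01,0.003,0.06,0,0,0]
    - [-1,0.014,0.004,0.08,0,0,0]
    - [-1,0.018,0.004,0.1,0,0,0]
    - [-1,0.022,0.004,0.115,0,0,-0.006]
    - [-1,0.0245,0.004,0.125,0,0,-0.006]
    - [-1,0.0245,0.004,0.13,0,0,-0.006]
    - [-1,0.0245,0.004,0.13,0,0,-0.006]
    - [-1,0.0245,0.004,0.13,0,0,-0.006]

```text
time_s: 2.8
tcp_pos: [0.4007, -0.1036, 0.1703]
ee_rot: [[1.0, 0.004, 0.0], [0.004, -1.0, -0.0], [0.0, 0.0, -1.0]]
wrist_force: [-0.0, 0.2, 0.4]
gripper_width: 1.0
```

```bash
python3 - <<'E'
from h import *
c=cam("wrist","w3")
E
```

```text
(no output)
```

View pics/w3.png

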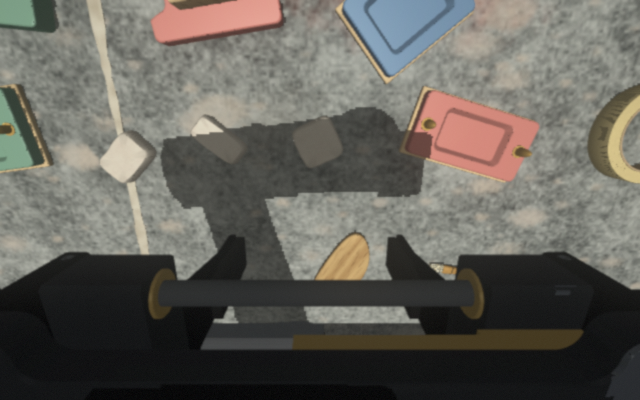

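```bash
python3 - <<'E'
from h import *
c=load("w3")
for i,(x0,x1) in enumerate([(95,165),(185,255),(285,355)]):
    crop(c,x0,105,x1,190-10,7,f"k{i}")
a=[cv2.imread(f"pics/k{i}.png") for i in range(3)]
a[2]=np.clip(a[2].astype(float)*1.8,0,255).astype(np.uint8)
cv2.imwrite("pics/k.png",np.hstack(a)[:, :]); print(np.hstack(a).shape)
for i in range(3): cv2.imwrite(f"pics/k{i}.png",a[i])
E
```

```text
(525, 1470, 3)
```

View pics/k0.png

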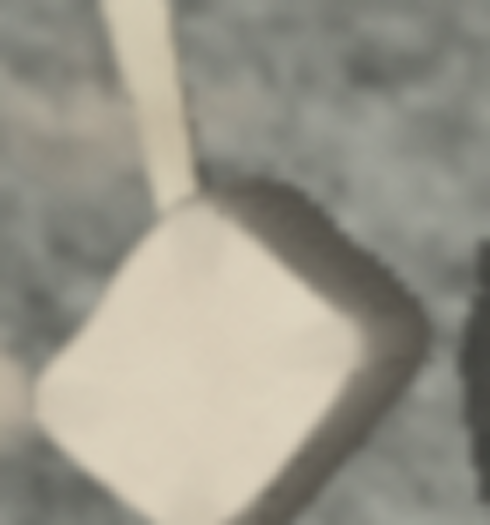

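View pics/k1.png

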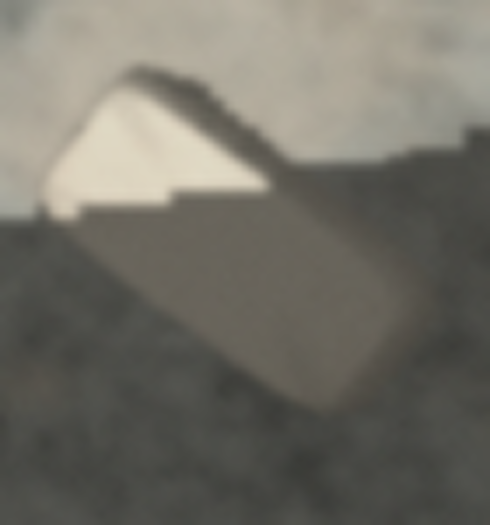

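View pics/k2.png

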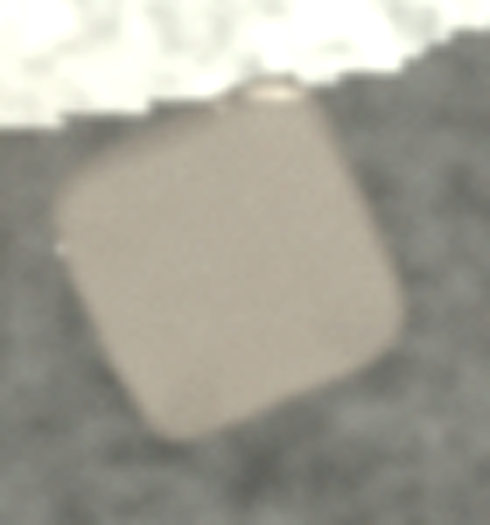

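```bash
python3 - <<'E'
from h import *
c=load("w3")
q=sc([(50,190),(315,75),(412,335),(160,450)],285,105,7)
for s in (.043,.046): fit([(c,q,rect(s,s,.015))],[.447,-.106,20])
q=sc([(125,80),(405,300),(318,412),(40,200)],185,105,7)
fit([(c,q,rect(.024,.054,.014))],[.447,0,-40])
q=sc([(200,190),(370,330)],95,105,7)+sc([(35,400)],95,105,7)
r=rect(.034,.049,.016)
fit([(c,q,[r[0],r[1],r[3]])],[.43,.1,-40]);
r=rect(.049,.034,.016)
fit([(c,q,[r[0],r[1],r[3]])],[.43,.1,-40])
E
```

```text
fit [ 0.449  -0.1055 23.0676] rms px 0.43
fit [ 0.4489 -0.1055 23.0661] rms px 1.55
fit [ 4.50800e-01  3.40000e-03 -3.95705e+01] rms px 1.05
fit [  0.4329   0.0998 -32.0257] rms px 6.02
fit [  0.4322   0.1056 -43.8741] rms px 1.49
```

```bash
python3 - <<'E'
from h import *
go([.449,-.1055,.06],23)
E
```

```text
shift [0.0478 0.0021 0.1108] turn [-7.000e-04 -1.100e-03  1.173e+00] norm 0.121 j6 82.0
```

Call:
jog_arm:
  moves:
    - [-1,0.005,0,0.01,0,0,0.117]
    - [-1,0.01,0,0.02,0,0,0.235]
    - [-1,0.015,0,0.035,0,0,0.352]
    - [-1,0.02,0.001,0.05,0,0,0.47]
    - [-1,0.025,0.001,0.065,0,0,0.587]
    - [-1,0.03,0.001,0.08,0,0,0.704]
    - [-1,0.036,0.002,0.09,0,0,0.821]
    - [-1,0.042,0.002,0.1,0,0,0.938]
    - [-1,0.046,0.002,0.108,0,0,1.056]
    - [-1,0.048,0.002,0.111,0,0,1.173]

```text
time_s: 3.68
tcp_pos: [0.4494, -0.1055, 0.0589]
ee_rot: [[0.385, -0.923, 0.0], [-0.923, -0.385, -0.0], [0.0, -0.0, -1.0]]
wrist_force: [0.4, -0.4, 0.1]
gripper_width: 1.0
```

```bash
python3 - <<'E'
from h import *
c=cam("wrist","w4")
go([.449,-.1055,.007],23)
E
```

```text
shift [-0.0002  0.0004  0.0518] turn [-0.0002 -0.0001 -0.0099] norm 0.052 j6 15.4
```

View pics/w4.png

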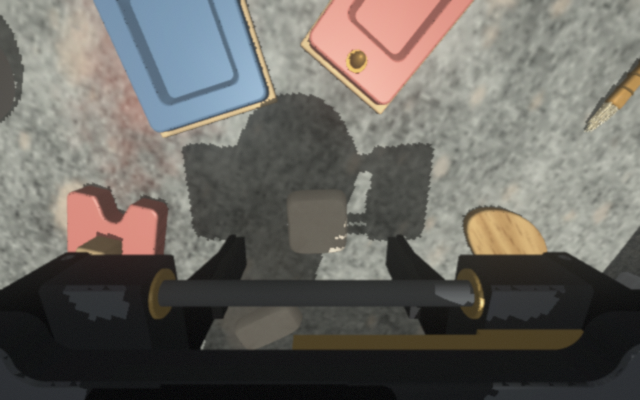

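Call:
jog_arm:
  moves:
    - [-1,0,0,0.015,0,0,0]
    - [-1,0,0,0.03,0,0,0]
    - [-1,0,0,0.045,0,0,0]
    - [-1,0,0,0.0515,0,0,0]
    - [-1,0,0,0.0515,0,0,0]
    - [1,0,0,0.0515,0,0,0]
    - [1,0,0,0.0515,0,0,0]
    - [1,0,0,0.0515,0,0,0]
    - [1,0,0,0.0515,0,0,0]
    - [1,0,0,0.0515,0,0,0]

```text
time_s: 4.57
tcp_pos: [0.449, -0.1056, 0.0081]
ee_rot: [[0.391, -0.921, 0.001], [-0.921, -0.391, 0.0], [0.0, -0.001, -1.0]]
wrist_force: [-0.7, 0.1, 0.5]
gripper_width: 0.706
```

```bash
python3 - <<'E'
from h import *
s=sense();print(s["tcp_pos"],s["gripper_width"]*87)
go([.4564,.2622,.10],7.9)
E
```

```text
[ 0.44902236 -0.10557732  0.00813034] 61.43043808398779
shift [-0.3357 -0.1505 -0.0918] turn [-1.300e-03 -2.000e-04  2.633e-01] norm 0.379 j6 15.9
```

Call:
jog_arm:
  moves:
    - [1,0,0,0,0,0,0]
    - [1,0,0,0,0,0,0]
    - [1,0,0,0,0,0,0]
    - [1,0,0,0,0,0,0]
    - [1,0,0,0,0,0,0]
    - [1,0,0,0,0,0,0]
    - [1,0,0,-0.01,0,0,0]
    - [1,0,0,-0.03,0,0,0]
    - [1,0,0,-0.055,0,0,0]
    - [1,0,0,-0.08,0,0,0]

```text
time_s: 5.4
tcp_pos: [0.4478, -0.1057, 0.0878]
ee_rot: [[0.39, -0.921, -0.002], [-0.921, -0.39, -0.0], [-0.001, 0.002, -1.0]]
wrist_force: [1.0, 0.2, -0.5]
gripper_width: 0.511
```

```bash
python3 - <<'E'
from h import *
s=sense();print(s["tcp_pos"],s["gripper_width"]*87)
c=cam("wrist","w5")
go([.4564,.2622,.09],7.9)
E
```

```text
[ 0.44780457 -0.10569444  0.08783539] 44.45565294707433
shift [-0.3366 -0.1486  0.0027] turn [-0.0078 -0.0026  0.2646] norm 0.368 j6 15.9
```

View pics/w5.png

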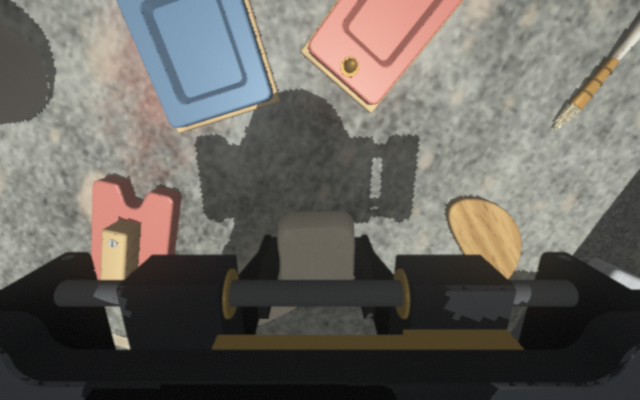

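Call:
jog_arm:
  moves:
    - [1,-0.015,-0.007,0,0,0,0.02]
    - [1,-0.045,-0.02,0,0,0,0.05]
    - [1,-0.08,-0.036,0,0,0,0.08]
    - [1,-0.117,-0.052,0,0,0,0.11]
    - [1,-0.155,-0.069,0,0,0,0.14]
    - [1,-0.193,-0.086,0,0,0,0.17]
    - [1,-0.231,-0.103,0,0,0,0.2]
    - [1,-0.268,-0.12,0,0,0,0.23]
    - [1,-0.3,-0.134,0,0,0,0.25]
    - [1,-0.322,-0.143,0.002,0,0,0.265]

```text
time_s: 6.28
tcp_pos: [0.4548, 0.2502, 0.0856]
ee_rot: [[0.137, -0.991, 0.001], [-0.991, -0.137, 0.001], [-0.001, -0.002, -1.0]]
wrist_force: [0.2, -0.3, -0.8]
gripper_width: 0.511
```

```bash
python3 - <<'E'
from h import *
c=cam("wrist","w6")
go([.4564,.2622,.06],7.9)
E
```

```text
shift [-0.009  -0.002   0.0253] turn [-0.0032  0.002   0.0018] norm 0.027 j6 -38.9
```

View pics/w6.png

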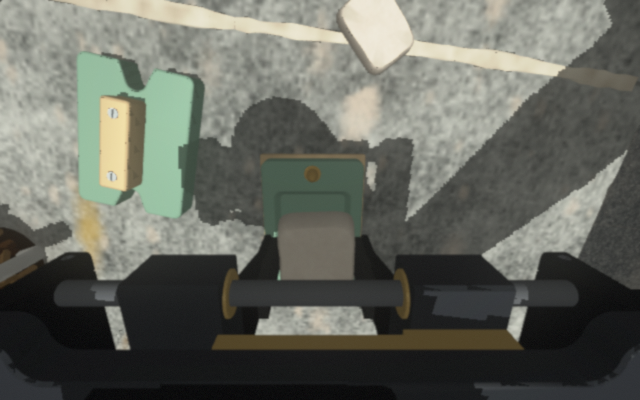

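```bash
python3 - <<'E'
from h import *
c=load("w6"); a=np.radians(7.9)
def W(lx,ly,z): return [.4564+lx*np.cos(a)-ly*np.sin(a),.2622+lx*np.sin(a)+ly*np.cos(a),z]
print("mouth",proj(c,W(0,-.031,.021)),"pin top",proj(c,W(0,-.046,.04)),"corners",proj(c,W(.041,-.056,.021)),proj(c,W(-.041,-.056,.021)))
crop(c,240,140,400,260,4.5,"w6c")
E
```

```text
mouth [312.09355424 191.27361824] pin top [311.6571027  178.67116677] corners [259.3954926  160.49088882] [364.51368019 160.41408085]
```

View pics/w6c.png

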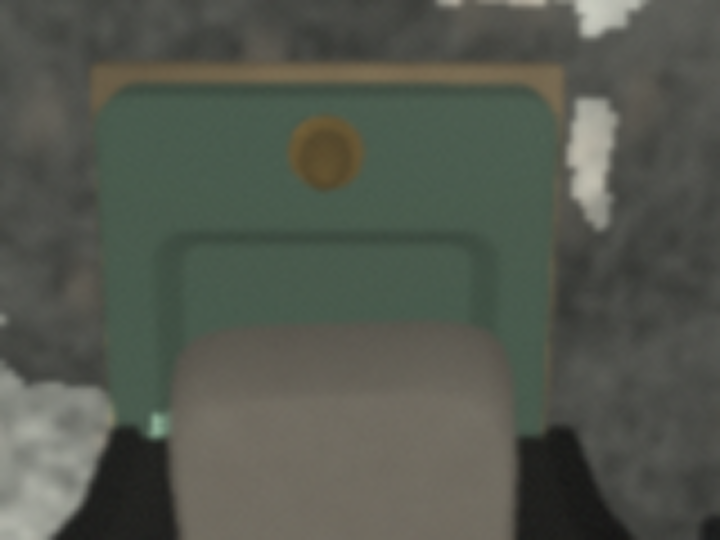

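Call:
jog_arm:
  moves:
    - [1,-0.004,-0.001,0.008,-0.002,0.001,0]
    - [1,-0.009,-0.002,0.018,-0.003,0.002,0]
    - [1,-0.009,-0.002,0.03,-0.003,0.002,0]
    - [1,-0.009,-0.002,0.042,-0.003,0.002,0]
    - [1,-0.009,-0.002,0.05,-0.003,0.002,0]
    - [1,-0.009,-0.002,0.056,-0.003,0.002,0]
    - [1,-0.009,-0.002,0.059,-0.003,0.002,0]
    - [1,-0.009,-0.002,0.061,-0.003,0.002,0]
    - [1,-0.009,-0.002,0.061,-0.003,0.002,0]
    - [1,-0.009,-0.002,0.061,-0.003,0.002,0]

```text
time_s: 7.17
tcp_pos: [0.4557, 0.256, 0.0249]
ee_rot: [[0.135, -0.991, -0.002], [-0.991, -0.135, -0.002], [0.001, 0.002, -1.0]]
wrist_force: [0.6, 0.4, 0.0]
gripper_width: 0.507
```

```bash
python3 - <<'E'
from h import *
c=cam("wrist","w7"); crop(c,240,140,400,260,4.5,"w7c")
go([.4564,.2622,.0225],7.9)
E
```

```text
shift [-0.006  -0.0016  0.0024] turn [ 0.0021 -0.0014 -0.0018] norm 0.007 j6 -39.3
```

View pics/w7c.png

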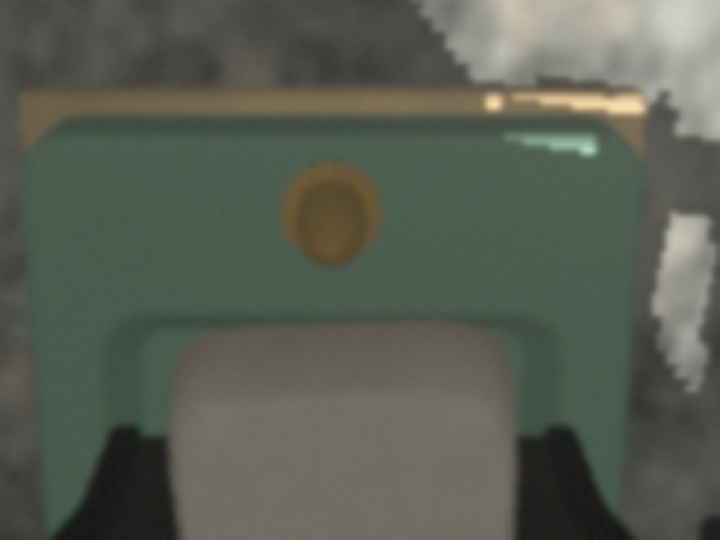

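Call:
jog_arm:
  moves:
    - [1,-0.003,-0.001,0,0,0,0]
    - [1,-0.006,-0.002,0.001,0,0,0]
    - [1,-0.006,-0.002,0.002,0,0,0]
    - [1,-0.006,-0.002,0.002,0,0,0]
    - [1,-0.006,-0.002,0.002,0,0,0]
    - [1,-0.006,-0.002,0.002,0,0,0]
    - [-0.3,-0.006,-0.002,0.002,0,0,0]
    - [-0.3,-0.006,-0.002,0.002,0,0,0]
    - [-0.3,-0.006,-0.002,0.002,0,0,0]
    - [-0.3,-0.006,-0.002,0.002,0,0,0]

```text
time_s: 8.05
tcp_pos: [0.4566, 0.2621, 0.0226]
ee_rot: [[0.136, -0.991, -0.003], [-0.991, -0.136, -0.002], [0.002, 0.003, -1.0]]
wrist_force: [0.5, -0.2, -0.2]
gripper_width: 0.637
```

```bash
python3 - <<'E'
from h import *
c=cam("wrist","w8"); crop(c,240,140,400,260,4.5,"w8c")
E
```

```text
(no output)
```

View pics/w8c.png

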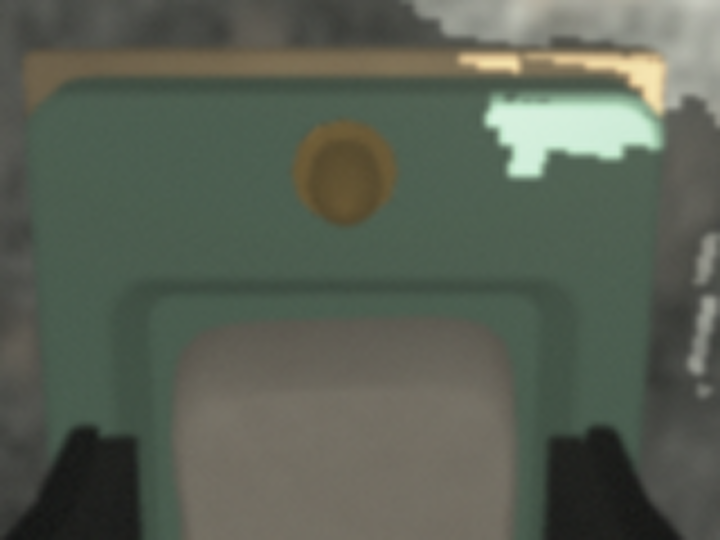

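```bash
python3 - <<'E'
from h import *
go([.396,.14,.12],46)
E
```

```text
shift [ 0.1129  0.0768 -0.097 ] turn [ 0.0034 -0.0009 -0.6669] norm 0.167 j6 -39.7
```

Call:
jog_arm:
  moves:
    - [-0.3,0,0,-0.012,0,0,0]
    - [-0.3,0,0,-0.04,0,0,0]
    - [-1,0.008,0.005,-0.06,0,0,-0.08]
    - [-1,0.025,0.017,-0.08,0,0,-0.19]
    - [-1,0.045,0.03,-0.09,0,0,-0.3]
    - [-1,0.065,0.045,-0.097,0,0,-0.41]
    - [-1,0.085,0.06,-0.097,0,0,-0.52]
    - [-1,0.102,0.07,-0.097,0,0,-0.62]
    - [-1,0.113,0.077,-0.097,0,0,-0.667]
    - [-1,0.113,0.077,-0.097,0,0,-0.667]

```text
time_s: 8.93
tcp_pos: [0.3941, 0.1377, 0.12]
ee_rot: [[0.719, -0.695, -0.004], [-0.695, -0.719, -0.003], [-0.001, 0.005, -1.0]]
wrist_force: [0.5, 0.3, 0.0]
gripper_width: 0.996
```

```bash
python3 - <<'E'
from h import *
c=cam("wrist","w9"); crop(c,270,80,380,190,5,"w9c")
E
```

```text
(no output)
```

View pics/w9.png

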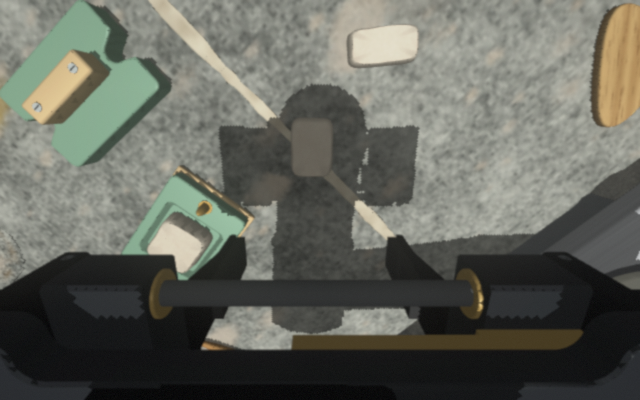

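```bash
python3 - <<'E'
from h import *
c=load("w9"); 
k=np.clip(cv2.resize(c["frame"][80:190,270:380,::-1],None,fx=5,fy=5,interpolation=cv2.INTER_CUBIC).astype(float)*1.7,0,255); cv2.imwrite("pics/w9c.png",k)
crop(c,340,15,430,75,6,"w9d")
E
```

```text
[ WARN:0@0.243] global loadsave.cpp:1063 imwrite_ Unsupported depth image for selected encoder is fallbacked to CV_8U.
```

View pics/w9c.png

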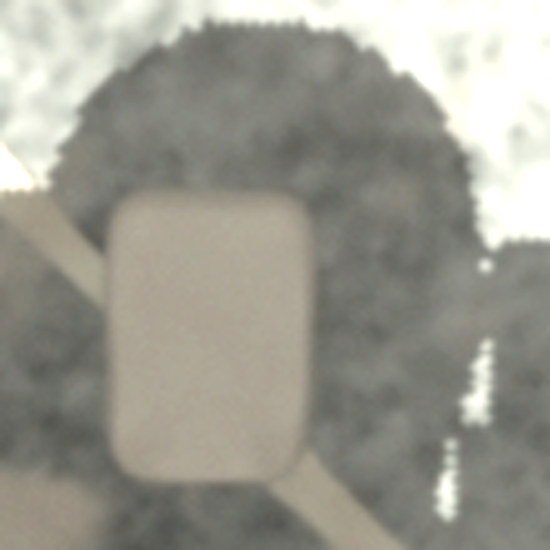

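View pics/w9d.png

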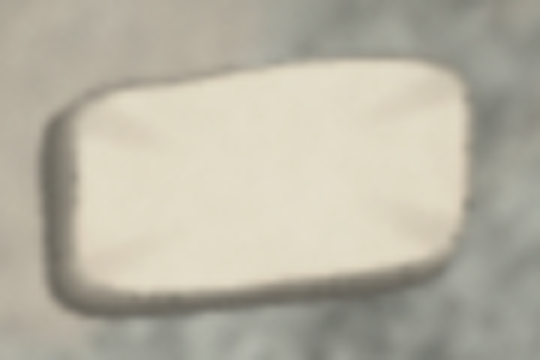

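```bash
python3 - <<'E'
from h import *
c=load("w9")
q=sc([(106,192),(310,190),(306,482),(110,482)],270,80,5)
for z in (.008,.016): fit([(c,q,rect(.051,.037,z))],[.43,.1,-44])
q=sc([(72,95),(468,60),(462,262),(75,295)],340,15,6)
fit([(c,q,rect(.027,.054,.014))],[.45,0,-44])
go([.4325,.1055,.05],46)
E
```

```text
fit [  0.4315   0.1071 -44.1679] rms px 1.07
fit [  0.4321   0.1064 -44.1698] rms px 0.61
fit [ 4.50200e-01  4.40000e-03 -3.96484e+01] rms px 1.09
shift [ 0.05   -0.002   0.0703] turn [ 0.0031  0.0003 -0.0017] norm 0.086 j6 4.1
```

```bash
python3 - <<'E'
from h import *
go([.432,.1067,.008],45.9)
E
```

```text
shift [ 0.0488 -0.0026  0.1123] turn [0.0031 0.0003 0.0001] norm 0.122 j6 4.1
```

Call:
jog_arm:
  moves:
    - [-1,0.015,-0.001,0.01,0,0,0]
    - [-0.6,0.033,-0.002,0.025,0,0,0]
    - [-0.4,0.0485,-0.0026,0.045,0.003,0,0]
    - [-0.3,0.0485,-0.0026,0.07,0.003,0,0]
    - [-0.3,0.0485,-0.0026,0.095,0.003,0,0]
    - [-0.3,0.0485,-0.0026,0.108,0.003,0,0]
    - [-0.3,0.0485,-0.0026,0.112,0.003,0,0]
    - [-0.3,0.0485,-0.0026,0.112,0.003,0,0]
    - [1,0.0485,-0.0026,0.112,0.003,0,0]
    - [1,0.0485,-0.0026,0.112,0.003,0,0]

```text
time_s: 9.82
tcp_pos: [0.4333, 0.1087, 0.0089]
ee_rot: [[0.72, -0.694, 0.002], [-0.694, -0.72, 0.001], [0.0, -0.002, -1.0]]
wrist_force: [-0.6, -0.4, -0.0]
gripper_width: 0.573
```

Call:
jog_arm:
  moves:
    - [1,0,0,0,0,0,0]
    - [1,0,0,0,0,0,0]
    - [1,0,0,0,0,0,0]
    - [1,0,0,0,0,0,0]
    - [1,0,0,0,0,0,0]
    - [1,0,0,0,0,0,0]
    - [1,0,0,-0.01,0,0,0]
    - [1,0,0,-0.03,0,0,0]
    - [1,0,0,-0.055,0,0,0]
    - [1,0,0,-0.085,0,0,0]

```text
time_s: 10.65
tcp_pos: [0.4311, 0.1071, 0.0929]
ee_rot: [[0.719, -0.695, -0.004], [-0.695, -0.719, -0.002], [-0.001, 0.004, -1.0]]
wrist_force: [0.6, 1.0, -0.5]
gripper_width: 0.423
```

```bash
python3 - <<'E'
from h import *
print(sense()["gripper_width"]*87)
c=cam("wrist","w10")
go([.573,-.188,.15],45)
E
```

```text
36.81553499839104
shift [ 0.3055  0.1184 -0.0509] turn [-0.0087 -0.0032  0.0194] norm 0.332 j6 11.0
```

View pics/w10.png

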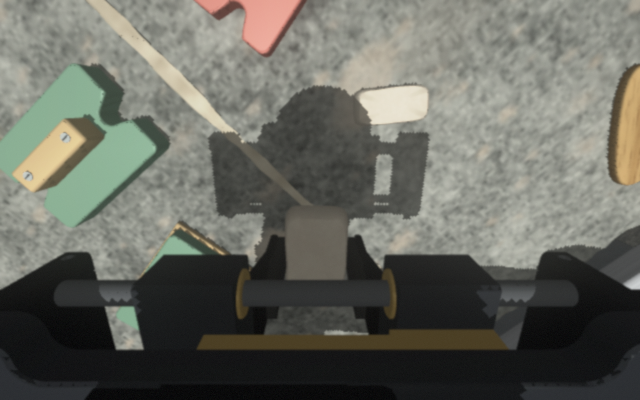

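```bash
python3 - <<'E'
from h import *
go([.52,-.14,.12],40)
E
```

```text
shift [ 0.2339  0.1208 -0.0212] turn [-0.0088 -0.0028  0.1066] norm 0.264 j6 11.0
```

Call:
jog_arm:
  moves:
    - [1,0.01,0.005,-0.002,0,0,0.01]
    - [1,0.03,0.015,-0.005,-0.002,0,0.02]
    - [1,0.058,0.03,-0.01,-0.004,0,0.03]
    - [1,0.09,0.046,-0.014,-0.006,-0.001,0.045]
    - [1,0.122,0.062,-0.018,-0.008,-0.002,0.06]
    - [1,0.154,0.079,-0.021,-0.009,-0.003,0.075]
    - [1,0.186,0.095,-0.021,-0.009,-0.003,0.09]
    - [1,0.212,0.109,-0.021,-0.009,-0.003,0.105]
    - [1,0.228,0.118,-0.021,-0.009,-0.003,0.105]
    - [1,0.234,0.121,-0.021,-0.009,-0.003,0.105]

```text
time_s: 11.53
tcp_pos: [0.517, -0.1442, 0.1135]
ee_rot: [[0.64, -0.768, -0.009], [-0.768, -0.64, -0.004], [-0.003, 0.01, -1.0]]
wrist_force: [-0.1, -0.3, -1.7]
gripper_width: 0.42
```

```bash
python3 - <<'E'
from h import *
c=cam("wrist","w11")
E
```

```text
(no output)
```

View pics/w11.png

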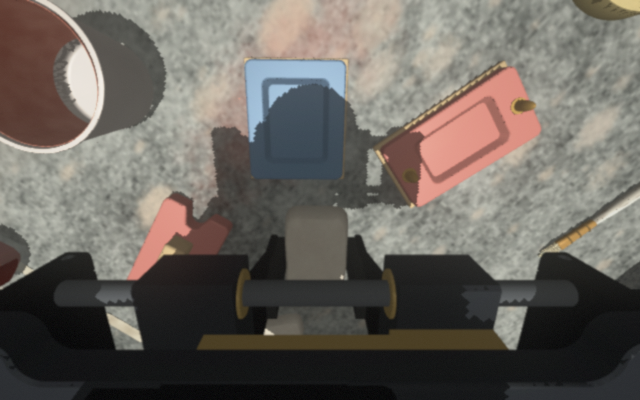

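```bash
python3 - <<'E'
from h import *
c=load("w11"); crop(c,230,45,370,190,4,"w11b"); crop(c,365,50,555,215,4,"w11p")
E
```

```text
(no output)
```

View pics/w11b.png

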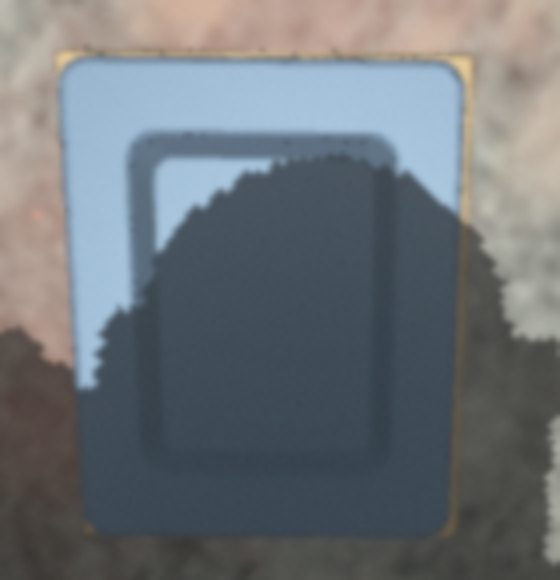

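View pics/w11p.png

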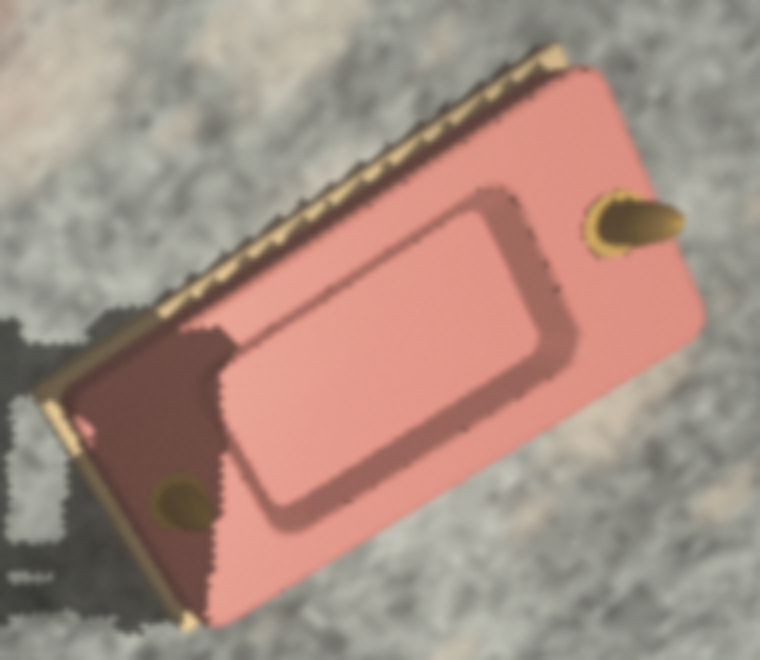

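```bash
python3 - <<'E'
from h import *
c=load("w11")
t=sc([(58,58),(472,58),(455,538),(84,538)],230,45,4); m=sc([(125,130),(398,132),(390,473),(142,473)],230,45,4)
b=fit([(c,t,rect(.098,.082,.021))],[.57,-.19,-50]);fit([(c,m,rect(.069,.054,.021))],[.57,-.19,-50])
t=sc([(62,398),(600,58),(710,325),(210,632)],365,50,4); m=sc([(212,385),(505,180),(580,350),(285,538)],365,50,4)
fit([(c,t,rect(.066,.124,.021))],[.45,-.26,-16]);fit([(c,m,rect(.044,.074,.021))],[.45,-.26,-16])
s=sense();print(s["tcp_pos"])
go([b[0],b[1],.06],b[2]+90)
E
```

```text
fit [  0.5745  -0.189  -50.6002] rms px 0.48
fit [  0.5756  -0.1891 -50.6114] rms px 0.34
fit [  0.4559  -0.268  -16.2654] rms px 1.25
fit [  0.4544  -0.2683 -15.438 ] rms px 2.23
[ 0.51695048 -0.14387839  0.11344471]
shift [ 0.0716 -0.0158  0.0531] turn [0.0099 0.0026 0.0072] norm 0.091 j6 37.7
```

Call:
jog_arm:
  moves:
    - [1,0.01,-0.002,0.005,0.003,0.001,0.003]
    - [1,0.025,-0.006,0.015,0.006,0.002,0.007]
    - [1,0.042,-0.01,0.025,0.01,0.0026,0.007]
    - [1,0.058,-0.014,0.035,0.01,0.0026,0.007]
    - [1,0.068,-0.016,0.045,0.01,0.0026,0.007]
    - [1,0.072,-0.016,0.055,0.01,0.0026,0.007]
    - [1,0.072,-0.016,0.064,0.01,0.0026,0.007]
    - [1,0.072,-0.016,0.068,0.01,0.0026,0.007]
    - [1,0.072,-0.016,0.068,0.01,0.0026,0.007]
    - [1,0.072,-0.016,0.068,0.01,0.0026,0.007]

```text
time_s: 12.42
tcp_pos: [0.5741, -0.1863, 0.0457]
ee_rot: [[0.638, -0.77, -0.0], [-0.77, -0.638, 0.0], [-0.0, 0.0, -1.0]]
wrist_force: [0.2, 0.4, -1.1]
gripper_width: 0.417
```

```bash
python3 - <<'E'
from h import *
c=cam("wrist","w12");crop(c,210,120,420,270,3.7,"w12c")
s=sense();print(s["tcp_pos"])
go([.575,-.189,.0235],39.4)
E
```

```text
[ 0.57455673 -0.18647612  0.04617447]
shift [0.0022 0.0013 0.0227] turn [-0.0007 -0.0005  0.0042] norm 0.023 j6 42.3
```

View pics/w12c.png

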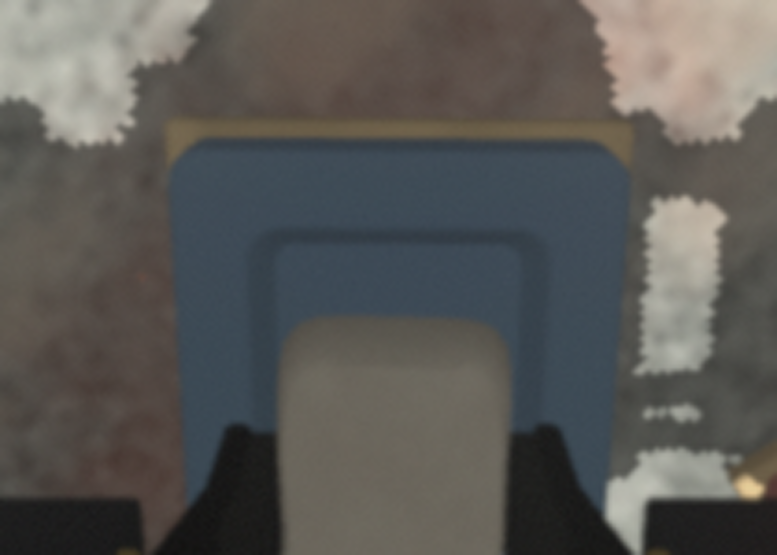

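Call:
jog_arm:
  moves:
    - [1,0.001,0.001,0.006,0,0,0.004]
    - [1,0.002,0.0013,0.012,0,0,0.004]
    - [1,0.002,0.0013,0.018,0,0,0.004]
    - [1,0.002,0.0013,0.021,0,0,0.004]
    - [1,0.002,0.0013,0.0225,0,0,0.004]
    - [1,0.002,0.0013,0.0225,0,0,0.004]
    - [-0.15,0.002,0.0013,0.0225,0,0,0.004]
    - [-0.15,0.002,0.0013,0.0225,0,0,0.004]
    - [-0.15,0.002,0.0013,0.0225,0,0,0.004]
    - [-0.15,0.002,0.0013,0.0225,0,0,0.004]

```text
time_s: 13.3
tcp_pos: [0.575, -0.1893, 0.0232]
ee_rot: [[0.634, -0.773, 0.001], [-0.773, -0.634, 0.0], [0.0, -0.001, -1.0]]
wrist_force: [-0.1, 0.3, 0.3]
gripper_width: 0.559
```

```bash
python3 - <<'E'
from h import *
c=cam("wrist","w13");crop(c,210,120,420,270,3.7,"w13c")
s=sense();print(s["tcp_pos"])
go([.405,.045,.12],50.3)
E
```

```text
[ 0.57495849 -0.18929545  0.02323617]
shift [-0.2889 -0.0173 -0.0968] turn [-0.0005 -0.0003 -0.1908] norm 0.305 j6 42.3
```

View pics/w13c.png

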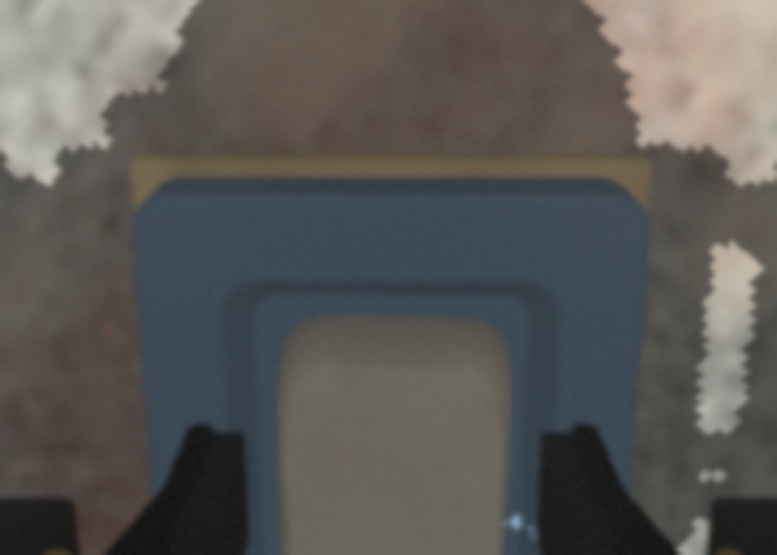

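```bash
python3 - <<'E'
from h import *
s=sense(); print(s["ee_rot"].T@(np.array([.482,.042,.11])-s["tcp_pos"]))
E
```

```text
[-0.23775632 -0.07488975 -0.08677724]
```

Call:
jog_arm:
  moves:
    - [-0.15,0,0,-0.01,0,0,0]
    - [-0.15,0,0,-0.035,0,0,0]
    - [-1,-0.01,-0.003,-0.06,0,0,0.1]
    - [-1,-0.03,-0.009,-0.08,0,0,0.22]
    - [-1,-0.055,-0.017,-0.087,0,0,0.34]
    - [-1,-0.085,-0.026,-0.087,0,0,0.46]
    - [-1,-0.115,-0.036,-0.087,0,0,0.58]
    - [-1,-0.145,-0.045,-0.087,0,0,0.7]
    - [-1,-0.172,-0.054,-0.087,0,0,0.82]
    - [-1,-0.197,-0.062,-0.087,0,0,0.94]

```text
time_s: 14.18
tcp_pos: [0.4973, 0.0038, 0.1112]
ee_rot: [[-0.256, -0.967, 0.002], [-0.967, 0.256, 0.001], [-0.001, -0.001, -1.0]]
wrist_force: [-0.1, 1.3, 0.7]
gripper_width: 0.99
```

```bash
python3 - <<'E'
from h import *
go([.482,.042,.11],-220+1)
E
```

```text
shift [-0.0331  0.0245  0.0012] turn [-0.0012  0.0013  0.4222] norm 0.041 j6 -34.0
```

Call:
jog_arm:
  moves:
    - [-1,-0.008,0.005,0,0,0,0.1]
    - [-1,-0.016,0.012,0,0,0,0.21]
    - [-1,-0.024,0.018,0,0,0,0.32]
    - [-1,-0.03,0.022,0,0,0,0.4]
    - [-1,-0.033,0.0245,0.001,0,0,0.422]
    - [-1,-0.033,0.0245,0.001,0,0,0.422]
    - [-1,-0.033,0.0245,0.001,0,0,0.422]
    - [-1,-0.033,0.0245,0.001,0,0,0.422]
    - [-1,-0.033,0.0245,0.001,0,0,0.422]
    - [-1,-0.033,0.0245,0.001,0,0,0.422]

```text
time_s: 15.02
tcp_pos: [0.4824, 0.0401, 0.1093]
ee_rot: [[-0.625, -0.781, 0.0], [-0.781, 0.625, 0.0], [-0.0, -0.0, -1.0]]
wrist_force: [-0.5, 0.7, -1.2]
gripper_width: 0.997
```

```bash
python3 - <<'E'
from h import *
c=cam("wrist","w14")
E
```

```text
(no output)
```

View pics/w14.png

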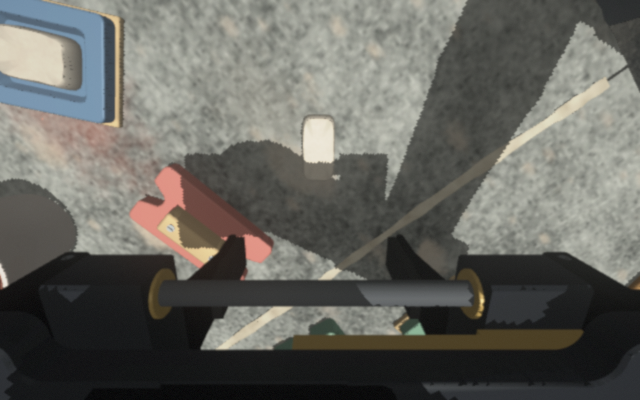

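```bash
python3 - <<'E'
from h import *
c=load("w14"); k=cv2.resize(c["frame"][100:195,270:370,::-1],None,fx=6,fy=6,interpolation=cv2.INTER_CUBIC); k[370:]=np.clip(k[370:]*1.8,0,255); cv2.imwrite("pics/w14c.png",k)
E
```

```text
(no output)
```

View pics/w14c.png

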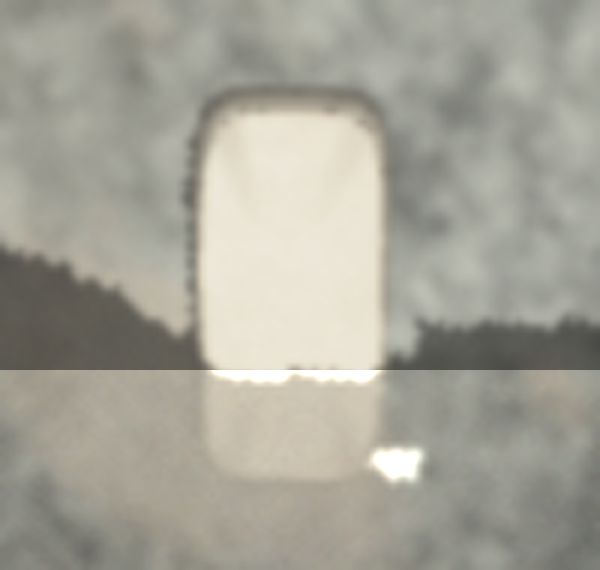

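```bash
python3 - <<'E'
from h import *
c=load("w14")
q=sc([(200,107),(384,107),(380,480),(205,480)],270,100,6)
b=fit([(c,q,rect(.056,.027,.014))],[.45,.004,-129])
go([b[0],b[1],.0075],b[2]-90)
E
```

```text
fit [ 4.502000e-01  3.800000e-03 -1.285448e+02] rms px 0.85
shift [0.0486 0.0024 0.1017] turn [ 0.      0.0003 -0.0026] norm 0.113 j6 -62.7
```

Call:
jog_arm:
  moves:
    - [-0.6,0.015,0.001,0.005,0,0,0]
    - [-0.4,0.033,0.002,0.015,0,0,0]
    - [-0.2,0.046,0.0024,0.03,0,0,0]
    - [-0.1,0.0486,0.0024,0.05,0,0,0]
    - [-0.1,0.0486,0.0024,0.072,0,0,0]
    - [-0.1,0.0486,0.0024,0.09,0,0,0]
    - [-0.1,0.0486,0.0024,0.1,0,0,0]
    - [-0.1,0.0486,0.0024,0.102,0,0,0]
    - [-0.1,0.0486,0.0024,0.102,0,0,0]
    - [1,0.0486,0.0024,0.102,0,0,0]

```text
time_s: 15.9
tcp_pos: [0.4506, 0.0041, 0.0076]
ee_rot: [[-0.625, -0.781, 0.001], [-0.781, 0.625, 0.0], [-0.001, -0.001, -1.0]]
wrist_force: [-0.2, -0.4, -0.1]
gripper_width: 0.525
```

Call:
jog_arm:
  moves:
    - [1,0,0,0,0,0,0]
    - [1,0,0,0,0,0,0]
    - [1,0,0,0,0,0,0]
    - [1,0,0,0,0,0,0]
    - [1,0,0,0,0,0,0]
    - [1,0,0,0,0,0,0]
    - [1,0,0,0,0,0,0]
    - [1,0,0,0,0,0,0]
    - [1,0,0,-0.01,0,0,0]
    - [1,0,0,-0.03,0,0,0]

```text
time_s: 16.73
tcp_pos: [0.448, 0.0034, 0.0356]
ee_rot: [[-0.625, -0.78, -0.006], [-0.78, 0.625, -0.001], [0.005, 0.003, -1.0]]
wrist_force: [0.6, -0.7, -0.1]
gripper_width: 0.315
```

```bash
python3 - <<'E'
from h import *
print(sense()["gripper_width"]*87,sense()["tcp_pos"])
c=cam("wrist","w15")
X=np.array([np.cos(np.radians(-106)),np.sin(np.radians(-106)),0])
go(np.array([.4555,-.2677,.10])-.06*X,164)
E
```

```text
27.447287336718762 [0.4480426  0.00338353 0.03563335]
shift [ 0.1543 -0.1501 -0.0602] turn [-0.0026  0.0022 -0.3949] norm 0.224 j6 -60.0
```

View pics/w15.png

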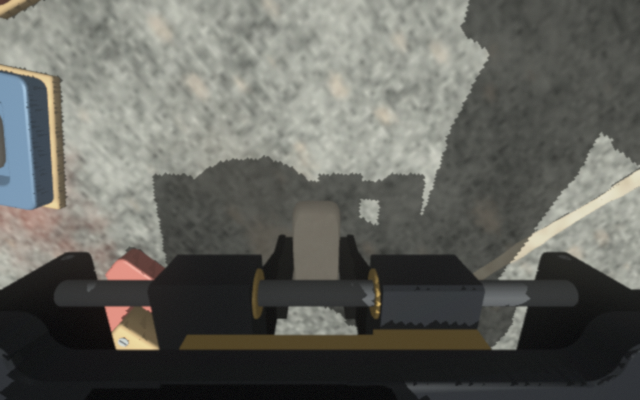

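Held. To the pink mould.

Call:
jog_arm:
  moves:
    - [1,0.005,-0.005,-0.018,0,0,-0.02]
    - [1,0.015,-0.015,-0.036,0,0,-0.06]
    - [1,0.033,-0.032,-0.05,-0.001,0.001,-0.11]
    - [1,0.055,-0.054,-0.06,-0.002,0.002,-0.17]
    - [1,0.078,-0.076,-0.06,-0.003,0.002,-0.23]
    - [1,0.1,-0.098,-0.06,-0.003,0.002,-0.29]
    - [1,0.122,-0.119,-0.06,-0.003,0.002,-0.35]
    - [1,0.14,-0.137,-0.06,-0.003,0.002,-0.395]
    - [1,0.151,-0.147,-0.06,-0.003,0.002,-0.395]
    - [1,0.154,-0.15,-0.06,-0.003,0.002,-0.395]

```text
time_s: 17.62
tcp_pos: [0.4706, -0.212, 0.0966]
ee_rot: [[-0.279, -0.96, -0.004], [-0.96, 0.279, -0.0], [0.001, 0.004, -1.0]]
wrist_force: [0.3, 0.3, -0.1]
gripper_width: 0.314
```

```bash
python3 - <<'E'
from h import *
c=cam("wrist","w16");crop(c,210,40,420,240,3,"w16c")
print(sense()["tcp_pos"])
E
```

```text
[ 0.47059865 -0.21150505  0.09653518]
```

View pics/w16c.png

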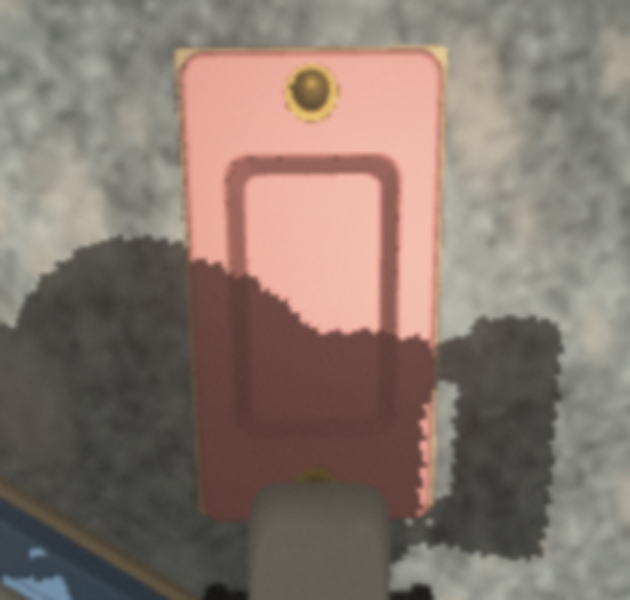

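```bash
python3 - <<'E'
from h import *
c=load("w16")
t=sc([(178,50),(448,50),(433,520),(200,520)],210,40,3); m=sc([(223,153),(402,153),(397,438),(237,438)],210,40,3)
fit([(c,t,rect(.124,.066,.021))],[.4555,-.267,-106]);fit([(c,m,rect(.074,.044,.021))],[.4555,-.267,-106])
go([.4555,-.2685,.045],164.2)
E
```

```text
fit [   0.4549   -0.268  -105.9957] rms px 0.62
fit [   0.4548   -0.2686 -105.6592] rms px 0.7
shift [ 0.0589 -0.0016  0.0516] turn [ 0.004  -0.0012 -0.0071] norm 0.078 j6 -10.1
```

Call:
jog_arm:
  moves:
    - [1,0.01,0,0.005,0.002,0,0]
    - [1,0.025,-0.001,0.015,0.004,-0.001,-0.007]
    - [1,0.042,-0.001,0.025,0.004,-0.001,-0.007]
    - [1,0.053,-0.001,0.036,0.004,-0.001,-0.007]
    - [1,0.059,-0.001,0.046,0.004,-0.001,-0.007]
    - [1,0.059,-0.001,0.056,0.004,-0.001,-0.007]
    - [1,0.059,-0.001,0.06,0.004,-0.001,-0.007]
    - [1,0.059,-0.001,0.06,0.004,-0.001,-0.007]
    - [1,0.059,-0.001,0.06,0.004,-0.001,-0.007]
    - [1,0.059,-0.001,0.06,0.004,-0.001,-0.007]

```text
time_s: 18.5
tcp_pos: [0.4561, -0.2666, 0.0376]
ee_rot: [[-0.269, -0.963, 0.002], [-0.963, 0.269, -0.001], [0.0, -0.002, -1.0]]
wrist_force: [-0.2, -0.9, -0.8]
gripper_width: 0.314
```

```bash
python3 - <<'E'
from h import *
c=cam("wrist","w17");crop(c,210,120,420,270,3.7,"w17c")
go([.4551,-.2684,.0228],164)
E
```

```text
shift [0.0019 0.0005 0.015 ] turn [-0.002  -0.0002  0.0072] norm 0.015 j6 -2.9
```

View pics/w17c.png

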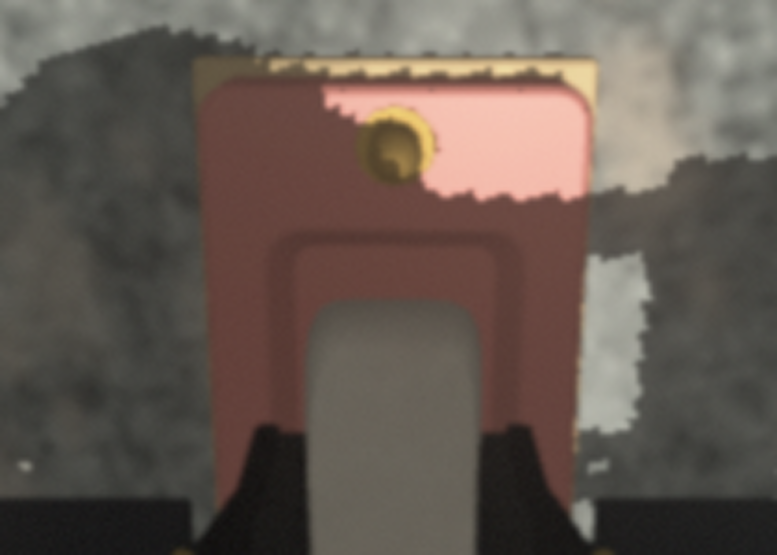

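Call:
jog_arm:
  moves:
    - [1,0.001,0.0005,0.004,0,0,0.004]
    - [1,0.002,0.0005,0.009,-0.002,0,0.007]
    - [1,0.002,0.0005,0.013,-0.002,0,0.007]
    - [1,0.002,0.0005,0.015,-0.002,0,0.007]
    - [1,0.002,0.0005,0.015,-0.002,0,0.007]
    - [1,0.002,0.0005,0.015,-0.002,0,0.007]
    - [0.1,0.002,0.0005,0.015,-0.002,0,0.007]
    - [0.1,0.002,0.0005,0.015,-0.002,0,0.007]
    - [0.1,0.002,0.0005,0.015,-0.002,0,0.007]
    - [0.1,0.002,0.0005,0.015,-0.002,0,0.007]

```text
time_s: 19.38
tcp_pos: [0.4545, -0.2688, 0.0222]
ee_rot: [[-0.276, -0.961, -0.001], [-0.961, 0.276, 0.0], [0.0, 0.001, -1.0]]
wrist_force: [1.0, 0.5, -0.3]
gripper_width: 0.44
```

```bash
python3 - <<'E'
from h import *
c=cam("wrist","w18");crop(c,210,120,420,270,3.7,"w18c")
print(sense()["joints"])
E
```

```text
[-1.29835757e+01  2.63945344e+01 -2.68520635e+01  7.34003137e-03
 -3.68183453e+01 -3.06394109e+00]
```

View pics/w18c.png

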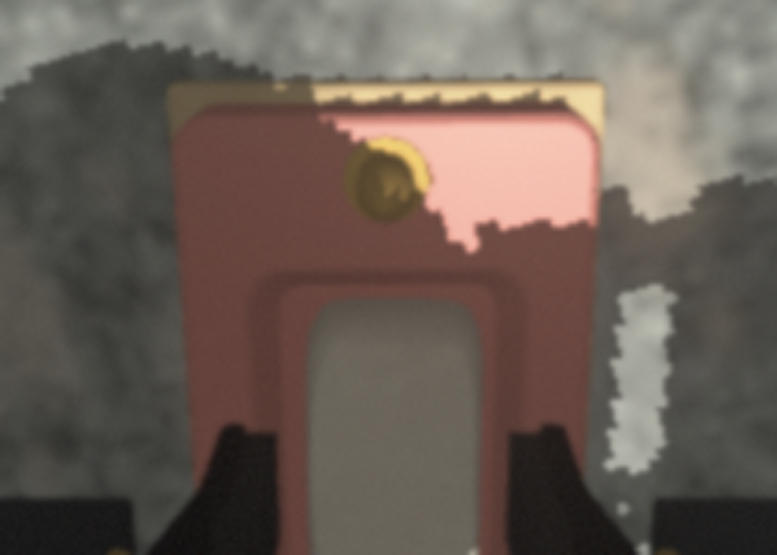

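```bash
python3 - <<'E'
from h import *
go([.60,.27,.14],173.7)
E
```

```text
shift [-0.558   0.0091 -0.1179] turn [ 0.0011 -0.     -0.17  ] norm 0.57 j6 -3.1
```

Call:
jog_arm:
  moves:
    - [0.1,0,0,-0.01,0,0,0]
    - [-0.4,0,0,-0.035,0,0,0]
    - [-1,-0.005,0,-0.065,0,0,0]
    - [-1,-0.025,0,-0.09,0,0,-0.02]
    - [-1,-0.055,0.001,-0.105,0,0,-0.04]
    - [-1,-0.09,0.002,-0.115,0,0,-0.06]
    - [-1,-0.13,0.003,-0.118,0,0,-0.08]
    - [-1,-0.17,0.004,-0.118,0,0,-0.1]
    - [-1,-0.21,0.005,-0.118,0,0,-0.12]
    - [-1,-0.25,0.006,-0.118,0,0,-0.14]

```text
time_s: 20.27
tcp_pos: [0.5181, -0.025, 0.1415]
ee_rot: [[-0.139, -0.99, 0.0], [-0.99, 0.139, 0.001], [-0.001, -0.0, -1.0]]
wrist_force: [1.3, -0.5, 0.2]
gripper_width: 0.979
```

```bash
python3 - <<'E'
from h import *
c=cam("wrist","w19")
go([.60,.27,.14],173.7)
E
```

```text
shift [-0.2978 -0.0401  0.0025] turn [-0.0038  0.0022 -0.0225] norm 0.3 j6 -23.2
```

View pics/w19.png

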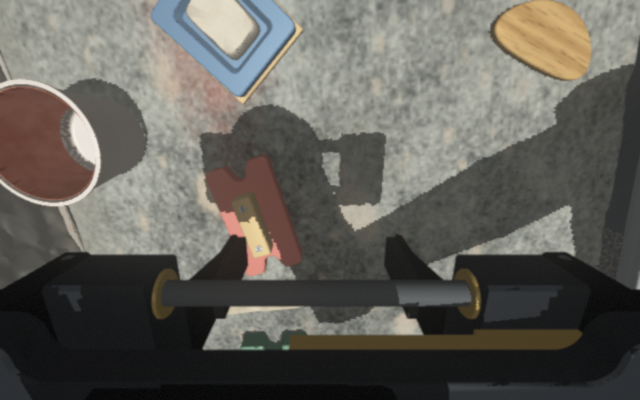

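Call:
jog_arm:
  moves:
    - [-1,-0.035,-0.005,0,0,0,-0.005]
    - [-1,-0.07,-0.01,0,0,0,-0.01]
    - [-1,-0.105,-0.015,0.001,0,0,-0.015]
    - [-1,-0.14,-0.02,0.002,0,0,-0.02]
    - [-1,-0.175,-0.025,0.002,0,0,-0.022]
    - [-1,-0.21,-0.03,0.002,0,0,-0.022]
    - [-1,-0.24,-0.034,0.002,0,0,-0.022]
    - [-1,-0.265,-0.037,0.002,0,0,-0.022]
    - [-1,-0.28,-0.039,0.002,0,0,-0.022]
    - [-1,-0.285,-0.04,0.002,0,0,-0.022]

```text
time_s: 21.15
tcp_pos: [0.5976, 0.2518, 0.1383]
ee_rot: [[-0.116, -0.993, -0.001], [-0.993, 0.116, 0.001], [-0.001, 0.001, -1.0]]
wrist_force: [-1.0, -0.4, 0.6]
gripper_width: 0.997
```

```bash
python3 - <<'E'
from h import *
c=cam("wrist","w20"); print(sense()["tcp_pos"])
E
```

```text
[0.59752764 0.25118489 0.13818443]
```

View pics/w20.png

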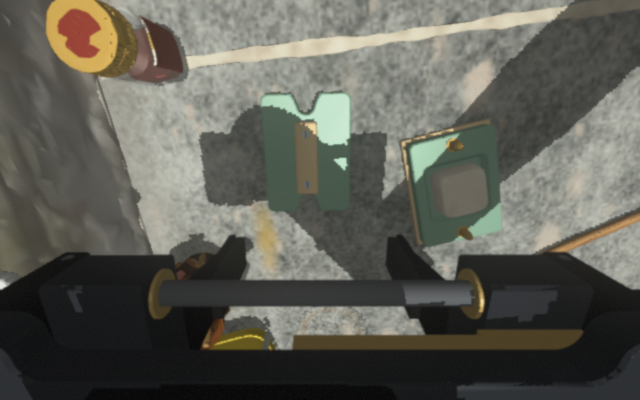

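```bash
python3 - <<'E'
from h import *
c=load("w20"); crop(c,250,85,365,220,4.4,"w20c"); crop(c,395,110,515,255,4.1,"w20m")
for n in("w20c","w20m"):
    k=cv2.imread(f"pics/{n}.png"); cv2.imwrite(f"pics/{n}.png",(255*(k/255.)**.6).astype(np.uint8))
E
```

```text
(no output)
```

View pics/w20c.png

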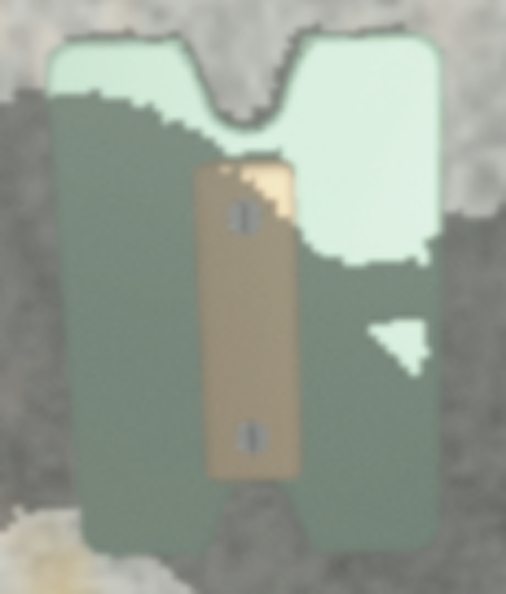

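View pics/w20m.png

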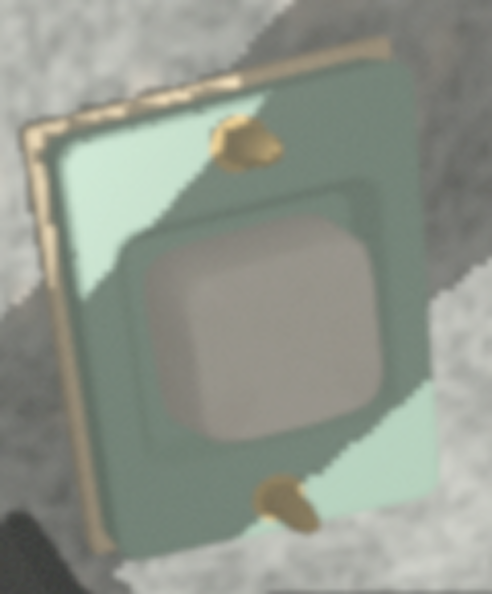

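```bash
python3 - <<'E'
from h import *
c=load("w20")
t=sc([(45,40),(441,33),(437,552),(84,555)],250,85,4.4);b=sc([(193,162),(294,160),(300,480),(207,481)],250,85,4.4)
g=fit([(c,t,rect(.112,.082,.024))],[.6,.21,-96]);h=fit([(c,b,rect(.064,.02,.0465))],[.6,.21,-96])
m=sc([(55,140),(415,58),(440,495),(112,560)],395,110,4.1)
fit([(c,m,rect(.112,.082,.021))],[.456,.262,-82])
s=sense(); 
go([(g[0]+h[0])/2,(g[1]+h[1])/2,.07],(g[2]+h[2])/2+90)
E
```

```text
fit [  0.6012   0.2107 -95.5003] rms px 0.85
fit [  0.6011   0.2102 -95.5076] rms px 0.37
fit [  0.4577   0.2619 -83.2864] rms px 0.73
shift [ 0.04   -0.0084  0.0682] turn [ 0.0009  0.0004 -0.0204] norm 0.079 j6 -43.7
```

Call:
jog_arm:
  moves:
    - [-1,0.012,-0.003,0.01,0,0,-0.01]
    - [-0.8,0.026,-0.006,0.022,0,0,-0.02]
    - [-0.6,0.037,-0.0084,0.035,0.001,0,-0.02]
    - [-0.5,0.04,-0.0084,0.05,0.001,0,-0.02]
    - [-0.3,0.04,-0.0084,0.07,0.001,0,-0.02]
    - [-0.3,0.04,-0.0084,0.09,0.001,0,-0.02]
    - [-0.2,0.04,-0.0084,0.104,0.001,0,-0.02]
    - [-0.2,0.04,-0.0084,0.11,0.001,0,-0.02]
    - [-0.2,0.04,-0.0084,0.111,0.001,0,-0.02]
    - [-0.2,0.04,-0.0084,0.111,0.001,0,-0.02]

```text
time_s: 22.03
tcp_pos: [0.6009, 0.2083, 0.0276]
ee_rot: [[-0.099, -0.995, -0.0], [-0.995, 0.099, -0.0], [0.0, 0.0, -1.0]]
wrist_force: [1.2, -0.3, -0.2]
gripper_width: 0.599
```

```bash
python3 - <<'E'
from h import *
c=cam("wrist","w21"); print(sense()["tcp_pos"])
go([.6012,.2105,.027],-5.5)
E
```

```text
[0.60131055 0.20874497 0.02821979]
shift [-0.0017  0.0003  0.0012] turn [-0.0011  0.0008 -0.0023] norm 0.002 j6 -39.3
```

View pics/w21.png

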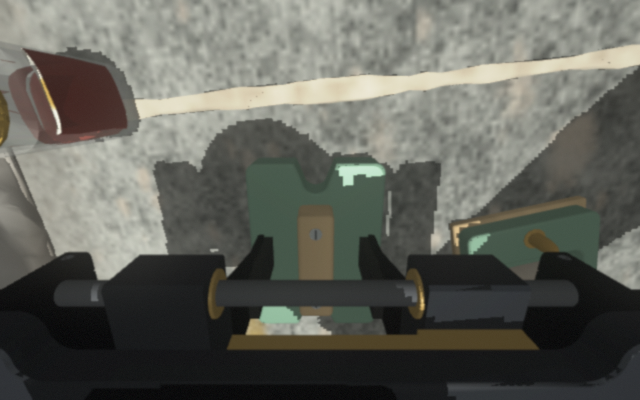

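Call:
jog_arm:
  moves:
    - [1,-0.0017,0,0.001,0,0,0]
    - [1,-0.0017,0,0.001,0,0,0]
    - [1,-0.0017,0,0.001,0,0,0]
    - [1,-0.0017,0,0.001,0,0,0]
    - [1,-0.0017,0,0.001,0,0,0]
    - [1,-0.0017,0,0.001,0,0,0]
    - [1,-0.0017,0,0.001,0,0,0]
    - [1,-0.0017,0,0.001,0,0,0]
    - [1,-0.0017,0,0.001,0,0,0]
    - [1,-0.0017,0,0.001,0,0,0]

```text
time_s: 22.92
tcp_pos: [0.601, 0.2109, 0.0263]
ee_rot: [[-0.098, -0.995, 0.0], [-0.995, 0.098, 0.0], [-0.0, 0.0, -1.0]]
wrist_force: [0.1, 0.0, 1.2]
gripper_width: 0.222
```

Call:
jog_arm:
  moves:
    - [1,0,0,0,0,0,0]
    - [1,0,0,0,0,0,0]
    - [1,0,0,0,0,0,0]
    - [1,0,0,-0.005,0,0,0]
    - [1,0,0,-0.015,0,0,0]
    - [1,0,0,-0.03,0,0,0]
    - [1,0,0,-0.05,0,0,0]
    - [1,0,0,-0.07,0,0,0]
    - [1,0,0,-0.08,0,0,0]
    - [1,0,0,-0.085,0,0,0]

```text
time_s: 23.75
tcp_pos: [0.6015, 0.2111, 0.1132]
ee_rot: [[-0.098, -0.995, 0.002], [-0.995, 0.098, 0.002], [-0.002, -0.002, -1.0]]
wrist_force: [-0.4, 0.5, -3.5]
gripper_width: 0.226
```

```bash
python3 - <<'E'
from h import *
c=cam("wrist","w22"); s=sense();print(s["tcp_pos"],s["gripper_width"]*87)
go([.457,.262,.11],7.4)
E
```

```text
[0.60140787 0.21105029 0.11306195] 19.529832917887067
shift [-0.0366  0.1487  0.0029] turn [-0.0021  0.0016 -0.2273] norm 0.153 j6 -39.5
```

View pics/w22.png

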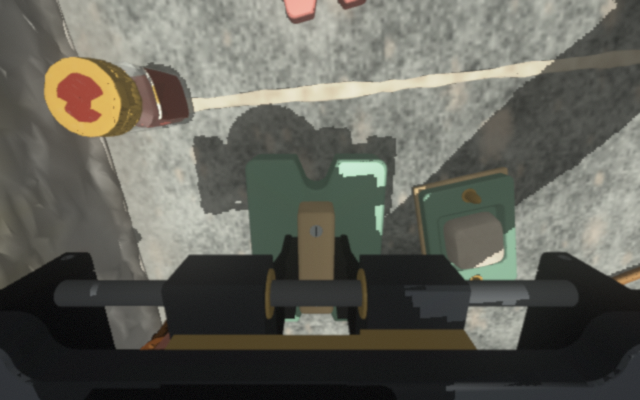

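Call:
jog_arm:
  moves:
    - [1,-0.002,0.006,0,0,0,-0.01]
    - [1,-0.006,0.022,0,0,0,-0.03]
    - [1,-0.011,0.042,0,0,0,-0.06]
    - [1,-0.016,0.064,0,0,0,-0.1]
    - [1,-0.021,0.086,0.001,0,0,-0.14]
    - [1,-0.026,0.107,0.002,-0.001,0.001,-0.18]
    - [1,-0.031,0.126,0.003,-0.002,0.001,-0.21]
    - [1,-0.035,0.14,0.003,-0.002,0.002,-0.227]
    - [1,-0.0366,0.147,0.003,-0.002,0.002,-0.227]
    - [1,-0.0366,0.1487,0.003,-0.002,0.002,-0.227]

```text
time_s: 24.63
tcp_pos: [0.4547, 0.2616, 0.1073]
ee_rot: [[0.13, -0.992, -0.004], [-0.992, -0.13, -0.003], [0.003, 0.005, -1.0]]
wrist_force: [0.0, -0.4, -3.5]
gripper_width: 0.229
```

```bash
python3 - <<'E'
from h import *
c=cam("wrist","w23"); s=sense();print(s["tcp_pos"])
crop(c,220,120,410,260,4,"w23c")
go([.457,.262,.08],7.4)
E
```

```text
[0.45542521 0.26156255 0.10753251]
shift [-0.0003 -0.0017  0.0275] turn [ 0.0038 -0.0025  0.0007] norm 0.028 j6 -40.1
```

View pics/w23c.png

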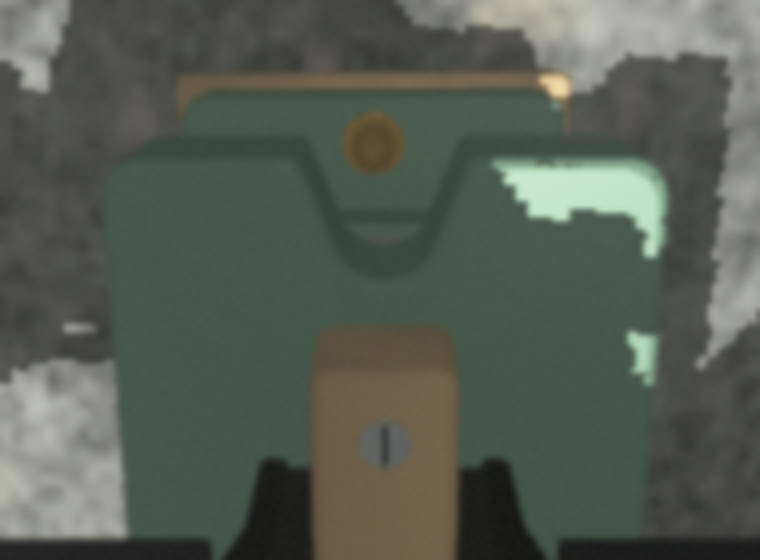

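```bash
cat >> h.py <<'E'
def rel(a,b):
    "a,b = x,y,yaw ; b in a's frame"
    t=np.radians(a[2]); d=np.array([b[0]-a[0],b[1]-a[1]]); return np.array([np.cos(t)*d[0]+np.sin(t)*d[1],-np.sin(t)*d[0]+np.cos(t)*d[1]])*1000
E
python3 - <<'E'
from h import *
c=load("w23"); zc=.1075-.0263
m=sc([(180,93),(566,93),(374,143)],220,120,4); r=rect(.112,.082,.021)
M=fit([(c,m,[r[0],r[1],(.046,0,.040)])],[.457,.262,-82.5])
M2=fit([(c,m[:2],r[:2])],[.457,.262,-82.5])
t=sc([(103,155),(669,155)],220,120,4); r=rect(.112,.082,zc+.024)
C=fit([(c,t,r[:2])],[.457,.262,-82.5])
t=sc([(316,370),(457,368)],220,120,4); r=rect(.064,.02,zc+.0465)
C2=fit([(c,t,r[:2])],[.457,.262,-82.5])
s=sense();print("tcp",s["tcp_pos"],np.degrees(np.arctan2(s["ee_rot"][1,0],s["ee_rot"][0,0])))
E
```

```text
fit [  0.4568   0.2613 -82.5944] rms px 1.09
fit [  0.4568   0.2622 -82.6172] rms px 0.41
fit [  0.4547   0.2611 -82.6366] rms px 1.39
fit [  0.4544   0.2609 -81.8329] rms px 1.26
tcp [0.45542521 0.26156255 0.10753251] -82.56096307612768
```

```bash
python3 - <<'E'
from h import *
go([.4572,.2624,.078],7.4)
E
```

```text
shift [-0.0007 -0.002   0.0295] turn [ 0.0038 -0.0025  0.0007] norm 0.03 j6 -40.1
```

Call:
jog_arm:
  moves:
    - [1,0,-0.001,0.004,0.002,-0.001,0]
    - [1,-0.0005,-0.002,0.01,0.003,-0.002,0]
    - [1,-0.0005,-0.002,0.017,0.004,-0.0025,0]
    - [1,-0.0005,-0.002,0.023,0.004,-0.0025,0]
    - [1,-0.0005,-0.002,0.026,0.004,-0.0025,0]
    - [1,-0.0005,-0.002,0.028,0.004,-0.0025,0]
    - [1,-0.0005,-0.002,0.028,0.004,-0.0025,0]
    - [1,-0.0005,-0.002,0.028,0.004,-0.0025,0]
    - [1,-0.0005,-0.002,0.028,0.004,-0.0025,0]
    - [1,-0.0005,-0.002,0.028,0.004,-0.0025,0]

```text
time_s: 25.52
tcp_pos: [0.4585, 0.2626, 0.0805]
ee_rot: [[0.129, -0.992, 0.002], [-0.992, -0.129, 0.002], [-0.001, -0.002, -1.0]]
wrist_force: [-0.5, 0.2, -3.7]
gripper_width: 0.227
```

```bash
python3 - <<'E'
from h import *
c=cam("wrist","w24"); s=sense();print(s["tcp_pos"])
crop(c,220,120,410,260,4,"w24c")
zc=s["tcp_pos"][2]-.0263
print(s["ee_rot"].round(4).tolist(), zc)
go([.4572,.2624,.05],7.4)
E
```

```text
[0.45849916 0.26260625 0.08049396]
[[0.1287, -0.9917, 0.002], [-0.9917, -0.1287, 0.0016], [-0.0014, -0.0022, -1.0]] 0.054193959430039754
shift [0.0001 0.0014 0.0305] turn [-0.0022  0.0014 -0.0001] norm 0.031 j6 -40.0
```

View pics/w24c.png

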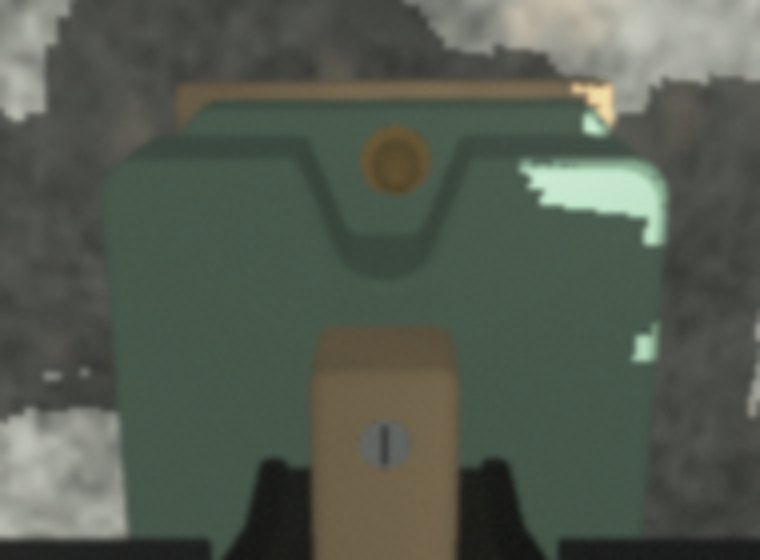

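Call:
jog_arm:
  moves:
    - [1,0,0.001,0.001,-0.001,0.001,0]
    - [1,0,0.0014,0.002,-0.002,0.0014,0]
    - [1,0,0.0014,0.006,-0.002,0.0014,0]
    - [1,0,0.0014,0.011,-0.002,0.0014,0]
    - [1,0,0.0014,0.016,-0.002,0.0014,0]
    - [1,0,0.0014,0.021,-0.002,0.0014,0]
    - [1,0,0.0014,0.025,-0.002,0.0014,0]
    - [1,0,0.0014,0.028,-0.002,0.0014,0]
    - [1,0,0.0014,0.03,-0.002,0.0014,0]
    - [1,0,0.0014,0.03,-0.002,0.0014,0]

```text
time_s: 26.4
tcp_pos: [0.4568, 0.2621, 0.0496]
ee_rot: [[0.129, -0.992, -0.001], [-0.992, -0.129, -0.001], [0.001, 0.001, -1.0]]
wrist_force: [-0.3, -1.3, -3.7]
gripper_width: 0.226
```

```bash
python3 - <<'E'
from h import *
c=cam("wrist","w25"); s=sense();print(s["tcp_pos"],s["wrist_force"])
crop(c,220,120,410,260,4,"w25c")
E
```

```text
[0.45696616 0.26221339 0.04991572] [ 0.48053219 -0.38639257 -2.79324252]
```

View pics/w25c.png

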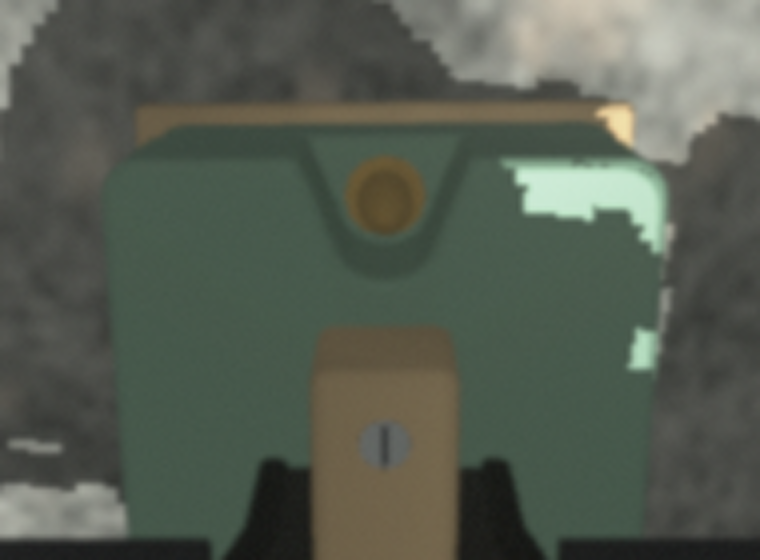

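Call:
jog_arm:
  moves:
    - [1,0,0,0.001,0,0,0]
    - [1,0,0,0.002,0,0,0]
    - [1,0,0,0.0025,0,0,0]
    - [1,0,0,0.0025,0,0,0]
    - [1,0,0,0.0025,0,0,0]
    - [0.2,0,0,0.0025,0,0,0]
    - [0.2,0,0,0.0025,0,0,0]
    - [0.2,0,0,0.0025,0,0,0]
    - [0.2,0,0,0.0025,0,0,0]
    - [0.2,0,0,0.0025,0,0,0]

```text
time_s: 27.28
tcp_pos: [0.4572, 0.2625, 0.048]
ee_rot: [[0.129, -0.992, 0.0], [-0.992, -0.129, -0.0], [0.0, -0.0, -1.0]]
wrist_force: [0.6, 0.2, -0.3]
gripper_width: 0.391
```

```bash
python3 - <<'E'
from h import *
c=cam("wrist","w26"); s=sense();print(s["tcp_pos"],s["wrist_force"],s["gripper_width"]*87)
crop(c,220,120,410,260,4,"w26c")
E
```

```text
[0.45715448 0.26244356 0.0478932 ] [-0.09887419  0.34613347 -0.45577783] 34.27089199620815
```

View pics/w26c.png

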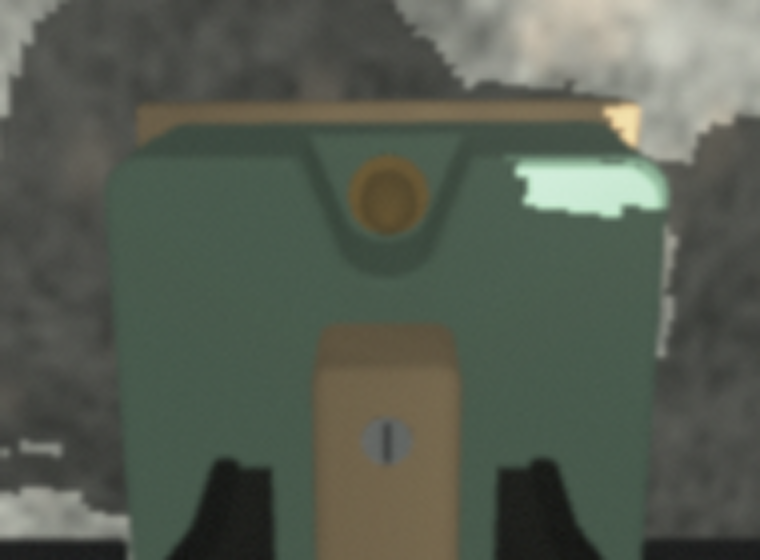

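```bash
python3 - <<'E'
from h import *
go([.578,.042,.14],7)
E
```

```text
shift [ 0.2342 -0.0915 -0.0921] turn [-0.     -0.0002  0.0069] norm 0.268 j6 -40.1
```

Call:
jog_arm:
  moves:
    - [0.2,0,0,-0.01,0,0,0]
    - [0.2,0,0,-0.035,0,0,0]
    - [0.0,0.008,-0.003,-0.06,0,0,0]
    - [-0.5,0.03,-0.012,-0.08,0,0,0]
    - [-1,0.065,-0.026,-0.092,0,0,0]
    - [-1,0.102,-0.04,-0.092,0,0,0]
    - [-1,0.14,-0.055,-0.092,0,0,0]
    - [-1,0.176,-0.069,-0.092,0,0,0.007]
    - [-1,0.207,-0.081,-0.092,0,0,0.007]
    - [-1,0.227,-0.089,-0.092,0,0,0.007]

```text
time_s: 28.17
tcp_pos: [0.5756, 0.0459, 0.1407]
ee_rot: [[0.12, -0.993, 0.001], [-0.993, -0.12, -0.001], [0.001, -0.001, -1.0]]
wrist_force: [0.7, 0.7, -0.5]
gripper_width: 0.919
```

```bash
python3 - <<'E'
from h import *
c=cam("wrist","w27"); s=sense();print(s["tcp_pos"])
E
```

```text
[0.57683705 0.04411405 0.14047313]
```

View pics/w27.png

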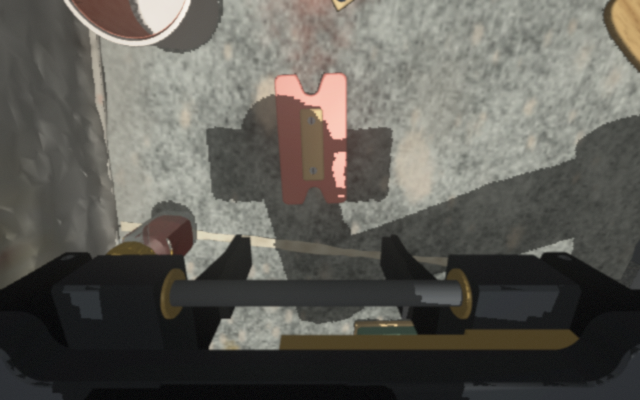

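```bash
python3 - <<'E'
from h import *
c=load("w27"); crop(c,260,65,365,215,4,"w27c")
k=cv2.imread(f"pics/w27c.png"); cv2.imwrite(f"pics/w27c.png",(255*(k/255.)**.6).astype(np.uint8))
E
```

```text
(no output)
```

View pics/w27c.png

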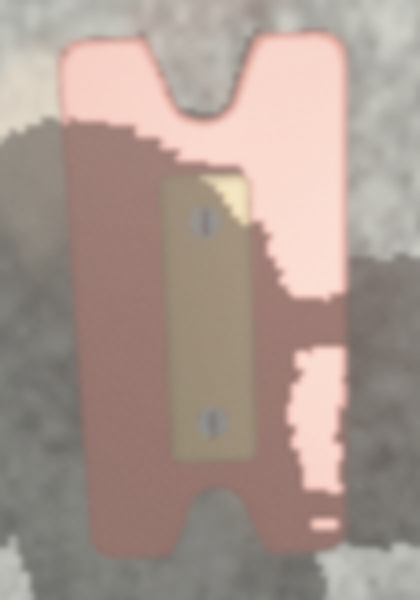

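```bash
python3 - <<'E'
from h import *
c=load("w27")
t=sc([(58,40),(348,30),(344,553),(90,558)],260,65,4);b=sc([(162,177),(249,172),(256,460),(174,461)],260,65,4)
g=fit([(c,t,rect(.124,.066,.018))],[.58,0,-83]);h=fit([(c,b,rect(.064,.02,.0405))],[.58,0,-83])
go([(g[0]+h[0])/2,(g[1]+h[1])/2,.021],(g[2]+h[2])/2+90)
E
```

```text
fit [ 5.85300e-01 -4.60000e-03 -8.17715e+01] rms px 0.46
fit [ 5.85100e-01 -5.00000e-03 -8.14341e+01] rms px 0.7
shift [ 0.0494 -0.0024  0.1196] turn [-0.001  -0.0016 -0.0286] norm 0.129 j6 -13.8
```

Call:
jog_arm:
  moves:
    - [-1,0.014,-0.001,0.01,0,0,-0.01]
    - [-0.8,0.032,-0.002,0.025,0,0,-0.02]
    - [-0.6,0.045,-0.0024,0.04,0,0,-0.028]
    - [-0.4,0.0494,-0.0024,0.058,-0.001,-0.001,-0.028]
    - [-0.2,0.0494,-0.0024,0.078,-0.001,-0.001,-0.028]
    - [0,0.0494,-0.0024,0.098,-0.001,-0.001,-0.028]
    - [0,0.0494,-0.0024,0.112,-0.001,-0.001,-0.028]
    - [0,0.0494,-0.0024,0.1185,-0.001,-0.001,-0.028]
    - [0,0.0494,-0.0024,0.1195,-0.001,-0.001,-0.028]
    - [0,0.0494,-0.0024,0.1195,-0.001,-0.001,-0.028]

```text
time_s: 29.05
tcp_pos: [0.5832, 0.0001, 0.0208]
ee_rot: [[0.15, -0.989, -0.001], [-0.989, -0.15, 0.0], [-0.0, 0.001, -1.0]]
wrist_force: [-0.5, -0.1, 0.4]
gripper_width: 0.515
```

```bash
python3 - <<'E'
from h import *
c=cam("wrist","w28"); s=sense();print(s["tcp_pos"],s["wrist_force"])
go([.5852,-.0048,.021],8.4)
E
```

```text
[5.83635935e-01 1.69066083e-04 2.12733827e-02] [-0.031252    0.03334105  0.06600309]
shift [ 0.0051 -0.0008  0.0003] turn [-0.0003  0.0004  0.004 ] norm 0.005 j6 -7.2
```

View pics/w28.png

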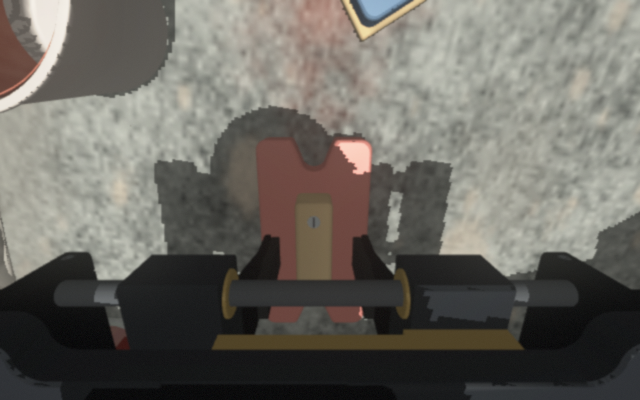

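Call:
jog_arm:
  moves:
    - [0,0.003,-0.0005,0,0,0,0.004]
    - [0,0.005,-0.0008,0,0,0,0.004]
    - [0,0.005,-0.0008,0,0,0,0.004]
    - [1,0.005,-0.0008,0,0,0,0.004]
    - [1,0.005,-0.0008,0,0,0,0.004]
    - [1,0.005,-0.0008,0,0,0,0.004]
    - [1,0.005,-0.0008,0,0,0,0.004]
    - [1,0.005,-0.0008,0,0,0,0.004]
    - [1,0.005,-0.0008,0,0,0,0.004]
    - [1,0.005,-0.0008,0,0,0,0.004]

```text
time_s: 29.93
tcp_pos: [0.5846, -0.0049, 0.0203]
ee_rot: [[0.146, -0.989, -0.001], [-0.989, -0.146, 0.0], [-0.001, 0.001, -1.0]]
wrist_force: [0.2, -0.0, 0.8]
gripper_width: 0.229
```

Call:
jog_arm:
  moves:
    - [1,0,0,0,0,0,0]
    - [1,0,0,0,0,0,0]
    - [1,0,0,0,0,0,0]
    - [1,0,0,0,0,0,0]
    - [1,0,0,-0.008,0,0,0]
    - [1,0,0,-0.025,0,0,0]
    - [1,0,0,-0.045,0,0,0]
    - [1,0,0,-0.065,0,0,0]
    - [1,0,0,-0.08,0,0,0]
    - [1,0,0,-0.085,0,0,0]

```text
time_s: 30.77
tcp_pos: [0.5852, -0.0049, 0.1077]
ee_rot: [[0.146, -0.989, 0.002], [-0.989, -0.146, 0.001], [-0.001, -0.002, -1.0]]
wrist_force: [0.5, -0.4, -2.5]
gripper_width: 0.225
```

```bash
python3 - <<'E'
from h import *
c=cam("wrist","w29"); s=sense();print(s["tcp_pos"],s["gripper_width"]*87)
go([.4553,-.268,.11],164)
E
```

```text
[ 0.58514565 -0.00488166  0.10748022] 19.895552695920014
shift [ 0.2414  0.1668 -0.003 ] turn [-0.0015  0.0012  0.4253] norm 0.293 j6 -7.0
```

View pics/w29.png

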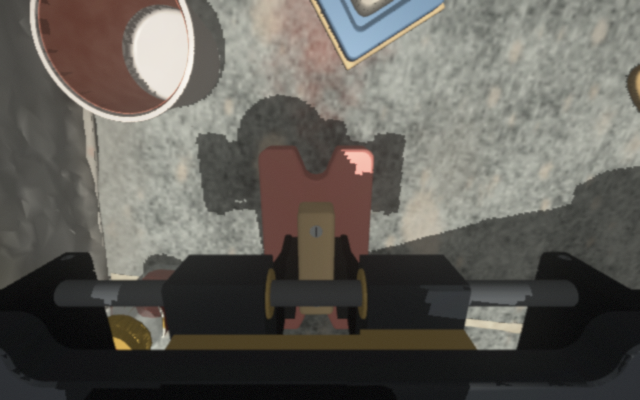

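Call:
jog_arm:
  moves:
    - [1,0.006,0.004,0,0,0,0.015]
    - [1,0.022,0.015,0,0,0,0.05]
    - [1,0.048,0.033,-0.001,0,0,0.1]
    - [1,0.078,0.054,-0.002,0,0,0.155]
    - [1,0.11,0.076,-0.003,0,0,0.21]
    - [1,0.142,0.098,-0.003,0,0,0.265]
    - [1,0.174,0.12,-0.003,-0.001,0.001,0.32]
    - [1,0.203,0.14,-0.003,-0.0015,0.001,0.37]
    - [1,0.226,0.156,-0.003,-0.0015,0.001,0.41]
    - [1,0.237,0.164,-0.003,-0.0015,0.001,0.425]

```text
time_s: 31.65
tcp_pos: [0.4529, -0.2655, 0.1065]
ee_rot: [[-0.281, -0.96, -0.008], [-0.96, 0.281, 0.001], [0.001, 0.008, -1.0]]
wrist_force: [0.2, 0.4, -2.9]
gripper_width: 0.224
```

Call:
jog_arm:
  moves:
    - [1,0.002,0,0,0,0,0]
    - [1,0.004,0,0.004,0,0,0]
    - [1,0.004,0,0.008,0,0,0]
    - [1,0.004,0,0.012,0,0,0]
    - [1,0.004,0,0.014,0,0,0]
    - [1,0.004,0,0.014,0,0,0]
    - [1,0.004,0,0.014,0,0,0]
    - [1,0.004,0,0.014,0,0,0]
    - [1,0.004,0,0.014,0,0,0]
    - [1,0.004,0,0.014,0,0,0]

```text
time_s: 32.48
tcp_pos: [0.4558, -0.2671, 0.0946]
ee_rot: [[-0.275, -0.961, -0.003], [-0.961, 0.275, -0.001], [0.001, 0.002, -1.0]]
wrist_force: [-0.3, 0.0, -2.7]
gripper_width: 0.229
```

```bash
python3 - <<'E'
from h import *
c=cam("wrist","w30"); s=sense();print(s["tcp_pos"])
crop(c,220,120,410,260,4,"w30c")
go([.4553,-.268,.072],164)
E
```

```text
[ 0.45579503 -0.26712324  0.09458075]
shift [0.0009 0.0002 0.0226] turn [ 0.0023 -0.0014  0.0004] norm 0.023 j6 -3.3
```

View pics/w30c.png

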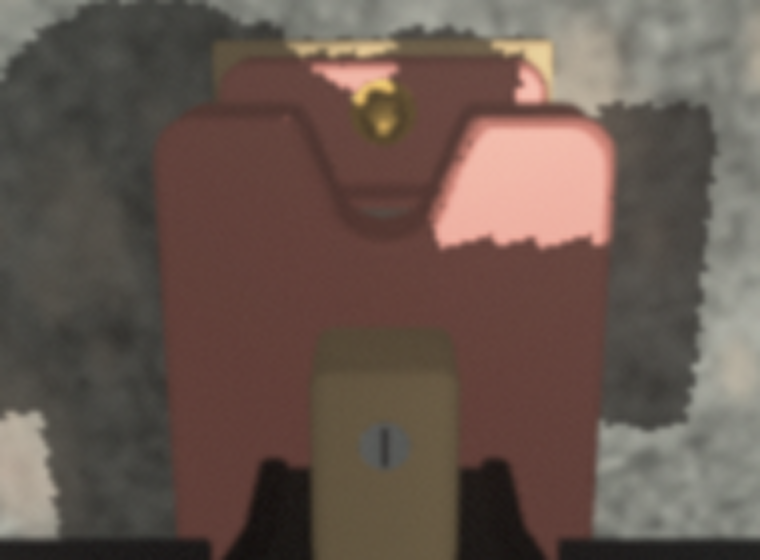

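```bash
python3 - <<'E'
from h import *
c=load("w30"); zc=.0946-.0205
m=sc([(217,60),(549,60),(382,113)],220,120,4); r=rect(.124,.066,.021)
fit([(c,m,[r[0],r[1],(.052,0,.040)])],[.455,-.268,-106]); fit([(c,m[:2],r[:2])],[.455,-.268,-106])
t=sc([(154,116),(615,116)],220,120,4); r=rect(.124,.066,zc+.018)
fit([(c,t,r[:2])],[.455,-.268,-106])
go([.4553,-.268,.072],164)
E
```

```text
fit [   0.4555   -0.2692 -106.0601] rms px 0.96
fit [   0.4555   -0.2684 -106.0261] rms px 0.2
fit [   0.4559   -0.2669 -106.0337] rms px 0.97
shift [0.0009 0.0002 0.0226] turn [ 0.0023 -0.0014  0.0004] norm 0.023 j6 -3.3
```

Call:
jog_arm:
  moves:
    - [1,0.001,0,0.003,0.002,-0.001,0]
    - [1,0.0017,0,0.009,0.002,-0.001,0]
    - [1,0.0017,0,0.016,0.002,-0.001,0]
    - [1,0.0017,0,0.023,0.002,-0.001,0]
    - [1,0.0017,0,0.03,0.002,-0.001,0]
    - [1,0.0017,0,0.036,0.002,-0.001,0]
    - [1,0.0017,0,0.041,0.002,-0.001,0]
    - [1,0.0017,0,0.045,0.002,-0.001,0]
    - [1,0.0017,0,0.047,0.002,-0.001,0]
    - [1,0.0017,0,0.047,0.002,-0.001,0]

```text
time_s: 33.37
tcp_pos: [0.4547, -0.2688, 0.0468]
ee_rot: [[-0.275, -0.961, -0.002], [-0.961, 0.275, 0.0], [0.0, 0.002, -1.0]]
wrist_force: [-0.1, 0.3, -3.1]
gripper_width: 0.228
```

```bash
python3 - <<'E'
from h import *
c=cam("wrist","w31"); s=sense();print(s["tcp_pos"],s["wrist_force"])
crop(c,220,120,410,260,4,"w31c")
go([.4554,-.2687,.0415],164)
E
```

```text
[ 0.45499816 -0.26886118  0.04720435] [-0.16811363  0.07693244 -2.54384099]
shift [-0.0003 -0.0003  0.0057] turn [ 0.0011 -0.0005  0.0003] norm 0.006 j6 -3.0
```

View pics/w31c.png

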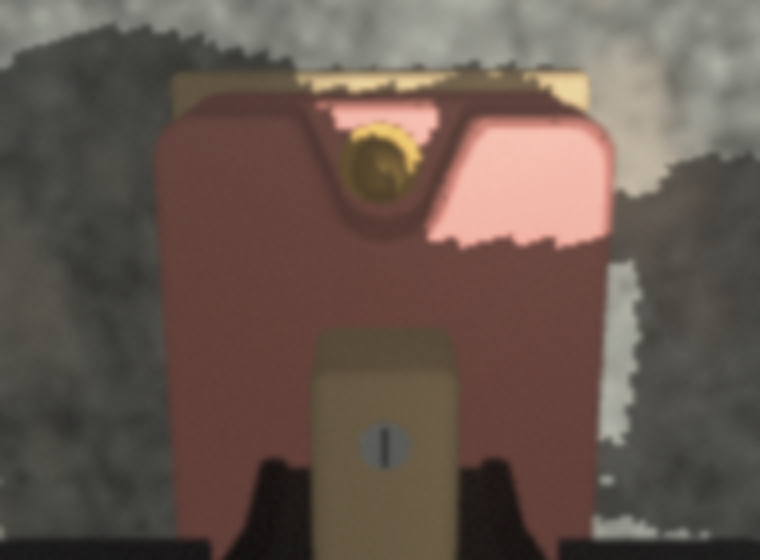

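Call:
jog_arm:
  moves:
    - [1,0,-0.0003,0.002,0.001,0,0]
    - [1,0,-0.0003,0.004,0.001,0,0]
    - [1,0,-0.0003,0.005,0.001,0,0]
    - [1,0,-0.0003,0.0055,0.001,0,0]
    - [1,0,-0.0003,0.0055,0.001,0,0]
    - [0.2,0,-0.0003,0.0055,0.001,0,0]
    - [0.2,0,-0.0003,0.0055,0.001,0,0]
    - [0.2,0,-0.0003,0.0055,0.001,0,0]
    - [0.2,0,-0.0003,0.0055,0.001,0,0]
    - [0.2,0,-0.0003,0.0055,0.001,0,0]

```text
time_s: 34.25
tcp_pos: [0.4556, -0.269, 0.0422]
ee_rot: [[-0.275, -0.961, 0.001], [-0.961, 0.275, -0.001], [0.0, -0.001, -1.0]]
wrist_force: [-0.0, -0.1, 0.5]
gripper_width: 0.393
```

```bash
python3 - <<'E'
from h import *
c=cam("wrist","w32"); s=sense();print(s["tcp_pos"],s["wrist_force"],s["gripper_width"]*87)
crop(c,220,120,410,260,4,"w32c")
E
```

```text
[ 0.45546404 -0.2690068   0.04210374] [0.33757733 0.83303998 0.20494496] 34.70660381326501
```

View pics/w32c.png

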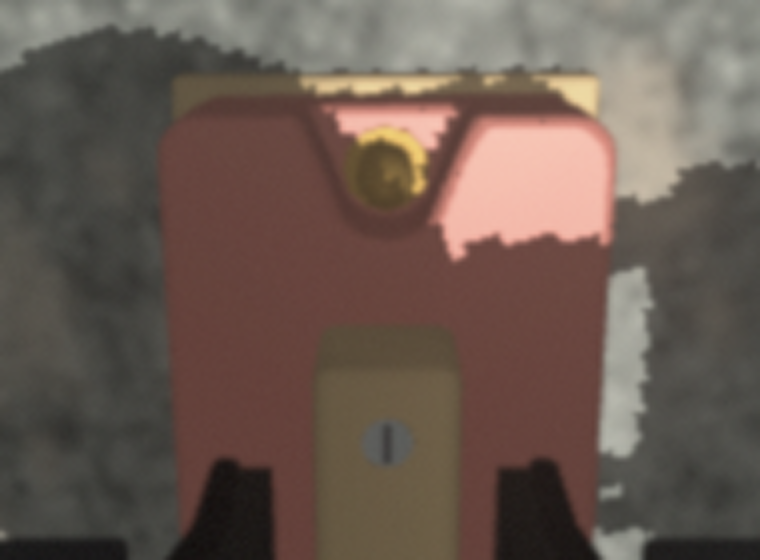

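Call:
jog_arm:
  moves:
    - [0.2,0,0,-0.01,0,0,0]
    - [0.2,0,0,-0.03,0,0,0]
    - [0.2,0,0,-0.06,0,0,0]
    - [0.2,-0.02,0,-0.09,0,0,0]
    - [0,-0.05,0,-0.12,0,0,0]
    - [0,-0.07,0.01,-0.14,0,0,0]
    - [0,-0.08,0.02,-0.15,0,0,0]
    - [0,-0.08,0.02,-0.15,0,0,0]
    - [0,-0.08,0.02,-0.15,0,0,0]
    - [0,-0.08,0.02,-0.15,0,0,0]

```text
time_s: 35.13
tcp_pos: [0.4578, -0.1867, 0.1916]
ee_rot: [[-0.276, -0.961, -0.0], [-0.961, 0.276, -0.0], [0.0, 0.0, -1.0]]
wrist_force: [-0.4, -0.3, -0.7]
gripper_width: 0.499
```

```bash
python3 - <<'E'
from h import *
c=cam("wrist","w33"); t=cam("top","t33"); crop(t,150,120,380,310,3.4,"t33c")
E
```

```text
(no output)
```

View pics/w33.png

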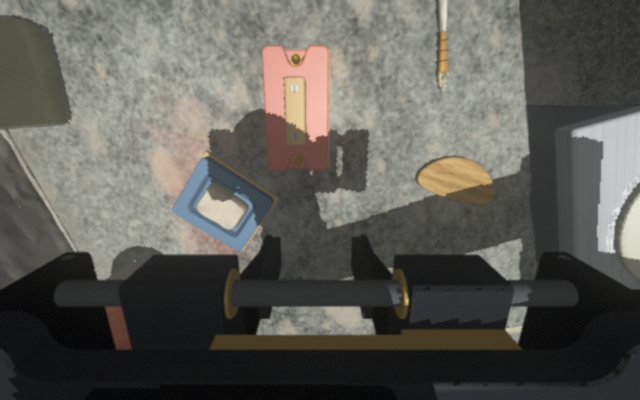

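View pics/t33c.png

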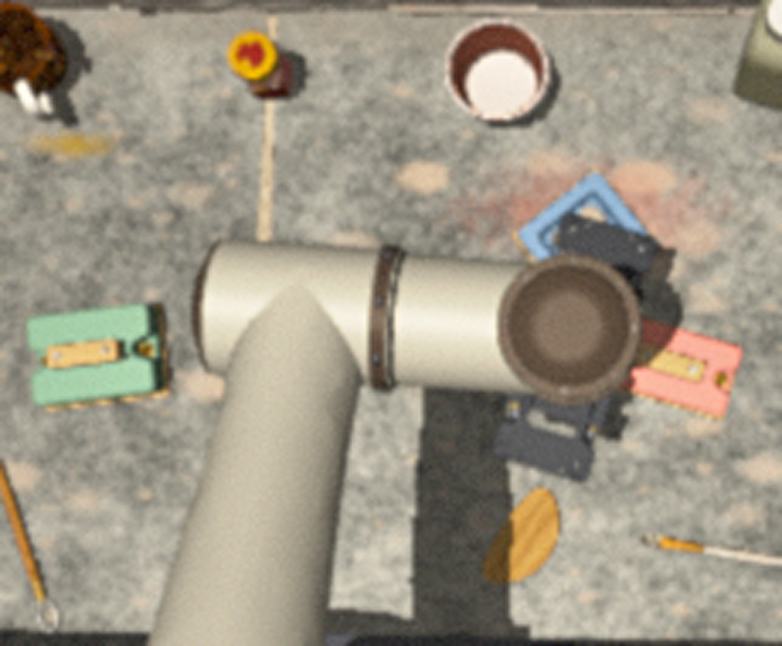

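```bash
python3 - <<'E'
from h import *
c=load("w33"); crop(c,165,35,340,260,3.4,"w33c")
go([.40,.17,.22],164)
E
```

```text
shift [-0.3271  0.1541 -0.0291] turn [ 0.0018 -0.0008 -0.0008] norm 0.363 j6 -12.7
```

View pics/w33c.png

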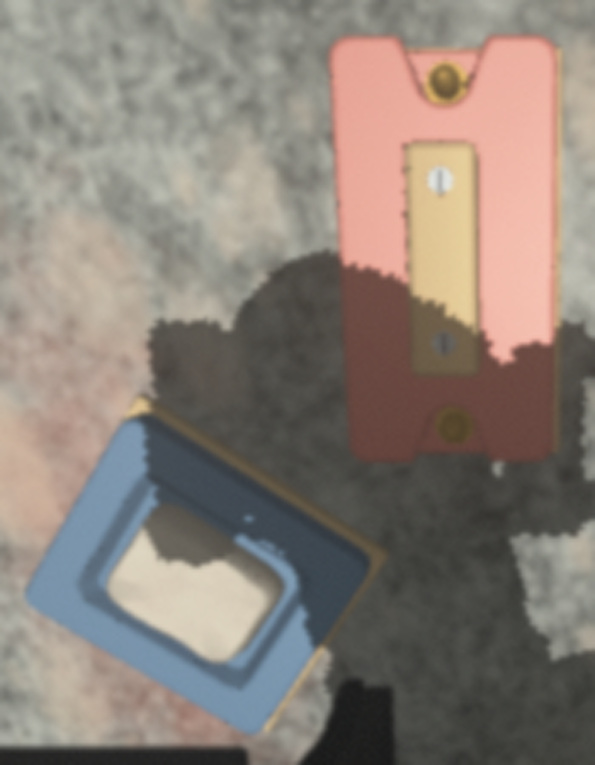

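```bash
python3 - <<'E'
from h import *
go([.47,.33,.22],164)
E
```

```text
shift [-0.5003  0.131  -0.0293] turn [ 0.0018 -0.0008 -0.0008] norm 0.518 j6 -12.7
```

Call:
jog_arm:
  moves:
    - [0,-0.02,0.005,-0.01,0,0,0]
    - [0,-0.055,0.013,-0.02,0,0,0]
    - [0,-0.094,0.023,-0.029,0,0,0]
    - [0,-0.134,0.034,-0.029,0,0,0]
    - [0,-0.174,0.045,-0.029,0,0,0]
    - [0,-0.214,0.056,-0.029,0,0,0]
    - [0,-0.254,0.066,-0.029,0,0,0]
    - [0,-0.294,0.077,-0.029,0,0,0]
    - [0,-0.334,0.087,-0.029,0,0,0]
    - [0,-0.37,0.097,-0.029,0,0,0]

```text
time_s: 36.07
tcp_pos: [0.4668, 0.1977, 0.2197]
ee_rot: [[-0.276, -0.961, -0.001], [-0.961, 0.276, -0.002], [0.002, 0.001, -1.0]]
wrist_force: [0.9, -0.9, 0.4]
gripper_width: 0.501
```

Call:
jog_arm:
  moves:
    - [0,-0.03,0.008,0,0,0,0]
    - [0,-0.06,0.016,0,0,0,0]
    - [0,-0.09,0.024,0,0,0,0]
    - [0,-0.11,0.03,0,0,0,0]
    - [0,-0.12,0.032,0,0,0,0]
    - [0,-0.12,0.032,0,0,0,0]
    - [0,-0.12,0.032,0,0,0,0]
    - [0,-0.12,0.032,0,0,0,0]
    - [0,-0.12,0.032,0,0,0,0]
    - [0,-0.12,0.032,0,0,0,0]

```text
time_s: 36.9
tcp_pos: [0.4692, 0.319, 0.2208]
ee_rot: [[-0.277, -0.961, 0.0], [-0.961, 0.277, -0.0], [0.0, -0.0, -1.0]]
wrist_force: [0.1, -0.2, -1.0]
gripper_width: 0.5
```

```bash
python3 - <<'E'
from h import *
c=cam("wrist","w34"); print(sense()["tcp_pos"])
t=cam("scene","s34"); crop(t,170,130,400,270,3.4,"s34c")
E
```

```text
[0.46915251 0.31916237 0.22093971]
```

View pics/w34.png

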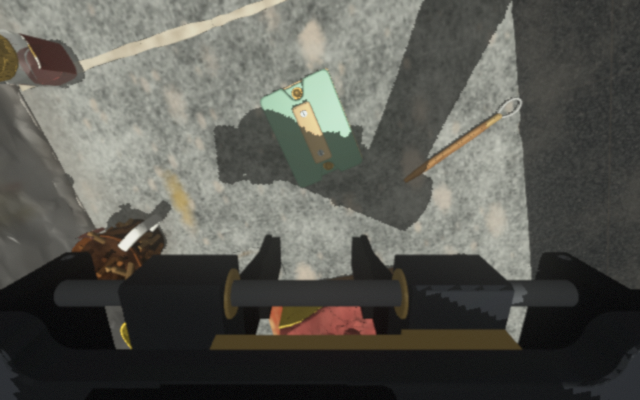

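View pics/s34c.png

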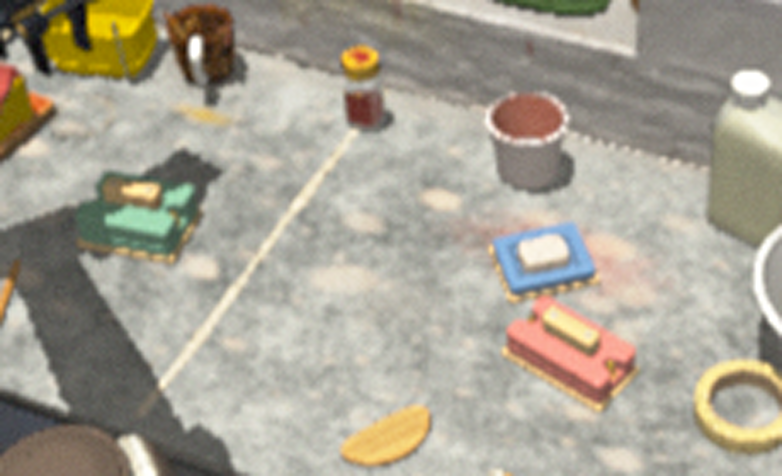

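```bash
python3 - <<'E'
from station import *
print(finish_job())
E
```

```text
the job is handed in; nothing more can be done
None
```

The job is done and handed in at about 37 s of the 109 s allowed. I laid the square casting in the green mould, the oblong in the blue and the bar in the pink. Then I set the green cover and the pink cover on their moulds, and the blue mould stays open.

- **Castings:** in the wrist pictures after release, all three lie centred in their cavities and look flat. I did not press on them or measure their height.
- **Covers:** the last wrist pictures show both pins standing in the end notches of each cover. The wrist force went back to about zero on release. The gripper's heights at release put both covers' undersides about level with the mould tops, and the scene view shows both covers lying level.
- **Bystanders:** the cup and the pigment jar look unmoved in the scene and top pictures. I judged this by eye, not by measurement.
- **Disagreements:** two measurements of the green mould's position differed by about 1 mm and 1°, so I measured it again with the cover held just above it. No check failed.

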